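# Return loose power-supply parts to their stock trays

## Task

Sort the five loose power-supply parts back into their stock trays, as the sample fixed on each tray shows: both capacitors into the yellow tray, both copper-wound chokes into the blue tray and the orange terminal block into the black tray. Set each part down gently, without dropping it, so that it rests right side up and level on the floor of its tray's open bay, not on the ledge or on another part, and do not knock over the solvent bottle.

Things in the scene. Friction and masses are not known exactly. Their poses are not given: they have to be found in the camera images.
- cap_large: large screw-terminal capacitor: black can 35 mm in diameter, 50 mm high, the sleeve's colour running round the rim of the top, a silver lid inside it with two brass screw terminals (57 mm overall), standing upright. Origin: centre of its underside, z up along the can. About 60 g.
- cap_small: small screw-terminal capacitor: light blue can 30 mm in diameter, 40 mm high, the sleeve's colour running round the rim of the top, a silver lid inside it with two brass screw terminals (47 mm overall), standing upright. Origin: centre of its underside, z up along the can. About 40 g.
- choke_large: large choke: two copper windings on a green ring core that shows between them, lying flat, 40 mm outside diameter, 20 mm high; grip it across the outside. Origin: centre of its underside, z up along the ring's axis. About 60 g.
- choke_small: small choke: two copper windings on a yellow ring core that shows between them, lying flat, 34 mm outside diameter, 18 mm high; grip it across the outside. Origin: centre of its underside, z up along the ring's axis. About 45 g.
- terminal_block: orange eight-way screw terminal block, 40 (x) x 16 (y) x 20 mm, screws up; its upper 6 mm is a ridge only 10.5 mm wide (from y = -2.5 to +8 mm), below that it is 16 mm wide. Origin: centre of its underside, x along its length, z up. About 25 g.
- tray_yellow: yellow stock tray, 160 (x) x 110 (y) x 18 mm, fixed to the bench, walls 4 mm thick. Origin: centre of its underside, z up. Its open bay runs from x = -76 to +36 mm and y = -51 to +51 mm, with a floor 4 mm above the origin; from x = +36 to +80 mm it has a solid ledge 18 mm high on which a sample of its kind is fixed: a grey capacitor, rising to 55 mm above the bench, centred at x = +58 mm.
- tray_blue: blue stock tray, 160 (x) x 110 (y) x 18 mm, fixed to the bench, walls 4 mm thick. Origin: centre of its underside, z up. Its open bay runs from x = -76 to +36 mm and y = -51 to +51 mm, with a floor 4 mm above the origin; from x = +36 to +80 mm it has a solid ledge 18 mm high on which a sample of its kind is fixed: a copper choke on a white core, rising to 34 mm above the bench, centred at x = +58 mm.
- tray_black: black stock tray, 160 (x) x 110 (y) x 18 mm, fixed to the bench, walls 4 mm thick. Origin: centre of its underside, z up. Its open bay runs from x = -76 to +36 mm and y = -51 to +51 mm, with a floor 4 mm above the origin; from x = +36 to +80 mm it has a solid ledge 18 mm high on which a sample of its kind is fixed: an orange terminal block, lying across, rising to 38 mm above the bench, centred at x = +58 mm.
- bottle: white solvent bottle with a blue collar and steel pump cap, 48 mm in diameter, 104 mm high, standing loose beside the trays; not to be knocked over. Origin: centre of its underside, z up.
Not all that is in view belongs to the job. Of the things shaped like the terminal_block, the orange one is meant. Leave any pink look-alike of the choke_large alone.

How it is judged:
By the outcome, as a careful person would: the job done as asked, in the order asked, and still so for the second after the job is handed in, with the robot touching nothing.
It also fails if it takes over 131 s, if anything falls off the work surface, if the arm or the gripper's body presses on something with over 40 N, if the wrist force passes 120 N, or if a joint passes its speed limit or range.

## Robot

A 6-joint arm with a two-finger parallel gripper is mounted at the origin on the work surface. World frame = base frame: x ahead of the robot, y to its left, z up, the work surface at z = 0. Lengths are in mm, angles in rad, forces in N, time in s.
With the tool pointing down it reaches from about 375 to 900 mm from the base axis. Payload 3.1 kg.
Tool frame: the origin (TCP) lies midway between the tips of the shut fingers; the grasp point (between the pads) lies 19 mm behind it; z points along the fingers, x is the direction in which the jaws open and shut, and the axes are right-handed (so a half turn about z gives the same grasp; the last joint's range is limited). The gripper opens to 85 mm and grips with 20 to 120 N. Pads are 22 mm wide; open, the fingers measure 114 mm over their backs; the gripper's body (76 mm by 85 mm) begins 54 mm behind the grasp point. The pads swing forward as they close: fully open they stand 13 mm farther back than shut.
Start: joints at [1.034, 0.527, 1.433, -0, 1.181, -0.178], TCP at [218.843, 585.41, 231.31] pointing down, gripper open.
Joint ranges: [-3.08, 3.08], [-0.75, 2.2], [0.22, 2.44], [-1.43, 4.57], [0, 2.65], [-2.85, 2.85]. Speed limits (rad/s): [2.79, 2.79, 3.14, 3.14, 3.14, 3.14].

## Interface

Orientations are given as a unit quaternion [w, x, y, z].
In Python, from workcell import bot gives the robot as it stands.
- The arm moves only by the tool jog_arm, never from a script. Its argument "increments" is a list of rows, each an object of numbers: "dx", "dy", "dz": the shift along the tool's x, y, z in mm; "roll": the turn about the tool's z in rad; "gripper": the finger opening in mm, from 0 to 85.4. In form: [{"dx": .., "dy": .., "dz": .., "roll": .., "gripper": ..}, ...]. A call has exactly 10 rows; each row shifts and turns the pose as measured when the row begins, along the tool's axes as they then stand; what a row does not reach is not made up. A row lasts 1/10 s, in which the tool goes at most 50 mm and 8.59 degrees, less where a joint would pass 70% of its speed; a pose out of reach is approached as far as the arm can. A call is refused whole if a number of a shift passes 50 or a number of a turn 0.15, either way. A call with a gripper value outside its range is refused whole. The fingers move at their own pace and stop on an object; "grip_force" is the grip in N (left out, the last holds). Time passes only in rows, so rows that do not move let the fingers close, or fill a call up. It gives the time, the measured TCP pose, the force and the opening at its end, in the units of the state.
- bot.read_state(): the state, without advancing time (a new reading comes with each control period).
- bot.read_camera(name): name is "scene" or "top" or "wrist"; returns the picture (420x560x3 uint8, red, green, blue); there is no depth.
- bot.camera_params(name): a dict with "fx", "fy", "cx", "cy" (pixels), "rvec" (rotation vector, rad) and "tvec" (3), from world to camera coordinates, as OpenCV has them. Camera axes: x right, y down, z forward; pixel columns grow to the right and rows downward; lengths in mm; the calibration is good to about 2 mm. A picture is of the moment at which its call begins: read the wrist's pose just before it. camera_params takes no time and is no camera call; for the wrist camera it gives the pose at the moment of the call.
- bot.sign_off(): hands the job in, once; it reports no verdict.
Trained networks look in the newest picture that a camera, given by its name, has taken for a name from the list of things; names that differ only in an ending like _2 or _b are one class to them, and where a whole thing is asked for, a point or a joint stands for the part that bears it (a point fixed in the world has none). Each returns a list of dicts, best first, with "score" (0 to 1); they miss things now and then, are a little off and sometimes report something else, mostly with a low value. They report only what shows in the picture. A call takes as long as a camera call. They do not tell look-alikes from the thing itself.
- bot.outline_of(camera, query): "region" (420x560 bool, what is visible of it) and "location" ([column, row] in pixels, amid what is visible of it).
The state is a dict: "time_s": time; "joint_positions": joint angles; "joint_velocities": joint speeds; "joint_torque": joint torques, N m; "tool_pos": TCP position; "orientation": TCP orientation; "wrist_force": force on the tool from outside, world axes, zero at the start; "moment": the same for the moment, N m; "width": finger opening in mm.
Only numpy, scipy, OpenCV 4.12 (cv2) and the standard library are available. Lean on these libraries where they do the work, as an engineer would, in place of code of your own. Each camera call takes 0.05 s, during which the arm holds its last target.

## Working session

There is one attempt and no reset: what is moved stays moved. The work goes in short steps, Python scripts to look and compute and a tool call to move; the robot and the scene stay as the last step left them, time stands still between calls to the robot, and variables do not carry over. Pictures are saved under pics/ and viewed, and the job is handed in when it is done.

Besides the shell and the picture viewer there is one more tool, called after "Request:" as name(argument=value, ...) on one line, values as JSON. jog_arm: Moves the arm, as the interface text tells. Its arguments: {"type":"object","properties":{"increments":{"type":"array","items":{"type":"object","properties":{"dx":{"type":"number"},"dy":{"type":"number"},"dz":{"type":"number"},"roll":{"type":"number"},"gripper":{"type":"number"}}}},"grip_force":{"type":"number"}},"required":["increments"]}

```bash
ls; mkdir -p pics
python3 - <<'E'
from workcell import bot
import cv2,numpy as np
s=bot.read_state();print(s)
for c in ["scene","top","wrist"]:
    p=bot.camera_params(c);print(c,p)
    cv2.imwrite(f"pics/a_{c}.png",bot.read_camera(c)[:,:,::-1])
E
```

```text
pics
{'time_s': 0.0, 'joint_positions': array([ 1.03448159e+00,  5.28434807e-01,  1.43395002e+00, -9.91020635e-06,
        1.18139125e+00, -1.78519240e-01]), 'joint_velocities': array([-0.00016659,  0.00074572,  0.00143735, -0.00114215, -0.00160342,
       -0.00083588]), 'joint_torque': array([ 1.09603359e-03, -4.42347872e+01, -1.78032732e+01, -2.27051078e-04,
        8.57745472e-03,  2.14810569e-05]), 'tool_pos': array([218.48409566, 584.77939858, 230.33771203]), 'orientation': array([ 4.57267878e-04,  8.21646228e-01,  5.69996740e-01, -9.91344895e-04]), 'wrist_force': array([ 0.44724332,  0.03292062, -0.26640503]), 'moment': array([-0.00083864,  0.01825758, -0.00980832]), 'width': 85.6409145057172}
scene {'fx': 502.39133852776195, 'fy': 502.39133852776195, 'cx': 277.99496283599905, 'cy': 201.72823431186023, 'rvec': array([ 1.96396508,  1.72282041, -0.54455914]), 'tvec': array([ -72.84403772, -389.03517404, 1402.68577608])}
top {'fx': 447.87630745223976, 'fy': 447.87630745223976, 'cx': 285.412967921246, 'cy': 213.74511889387423, 'rvec': array([ 2.19231707, -2.20490609,  0.12623656]), 'tvec': array([ -9.85549474, 534.59228303, 929.9684573 ])}
wrist {'fx': 376.23143709991774, 'fy': 376.23143709991774, 'cx': 281.0705998620321, 'cy': 211.49750854869404, 'rvec': array([-2.37066837, -1.64314   , -0.24655163]), 'tvec': array([-624.924037  ,  -37.71860746,  379.05967698])}
```

View pics/a_scene.png

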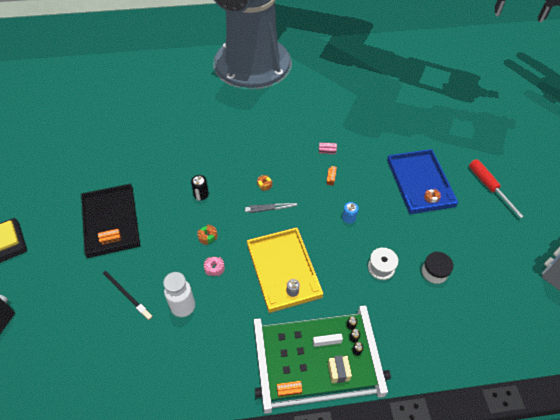

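View pics/a_top.png

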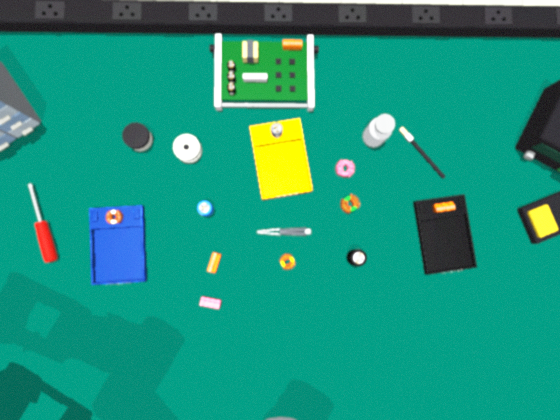

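View pics/a_wrist.png

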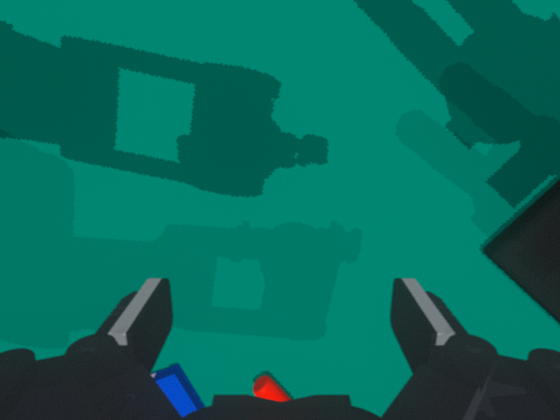

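The top view shows black cap (358,258), light-blue cap (205,209), green-core choke (350,203), yellow-core choke (288,262) and orange block (214,263). The trays are yellow (281,158), blue (118,245) and black (445,235), and the bottle is at (378,130). The pink ring (345,168) and pink block (210,303) are decoys, and there is another orange block on the PCB.

```bash
cat > h.py <<'E'
from workcell import bot
import cv2,numpy as np
from scipy.spatial.transform import Rotation as R
def P(c):
    p=bot.camera_params(c);K=np.array([[p['fx'],0,p['cx']],[0,p['fy'],p['cy']],[0,0,1.]])
    return K,cv2.Rodrigues(p['rvec'])[0],np.array(p['tvec']).reshape(3)
def ray(cam,uv,z):
    K,Rm,t=cam;C=-Rm.T@t;uv=np.atleast_2d(uv).astype(float)
    d=np.c_[uv,np.ones(len(uv))]@np.linalg.inv(K).T@Rm
    return C+d*((z-C[2])/d[:,2])[:,None]
def proj(cam,X):
    K,Rm,t=cam;p=(np.atleast_2d(X)@Rm.T+t)@K.T;return p[:,:2]/p[:,2:]
E
python3 - <<'E'
from h import *
for c in ["top","scene"]:
    cam=P(c);bot.read_camera(c);print(c,"C",(-cam[1].T@cam[2]).round())
    for n,z in [("cap_large",25),("cap_small",20),("choke_large",10),("choke_small",9),("terminal_block",10),("tray_yellow",9),("tray_blue",9),("tray_black",9),("bottle",52)]:
        for r in bot.outline_of(c,n):
            if r['score']<.3: continue
            m=r['region'];ys,xs=np.nonzero(m)
            rc=cv2.minAreaRect(np.c_[xs,ys].astype(np.float32))
            bx=ray(cam,cv2.boxPoints(rc),z)[:,:2];e=bx[1]-bx[0],bx[2]-bx[1]
            L=[np.linalg.norm(v) for v in e];l=e[int(L[1]>L[0])]
            print(n,round(r['score'],2),np.round(r['location']),m.sum(),ray(cam,rc[0],z)[0,:2].round(),'box',np.round(L),'longang',round(np.degrees(np.arctan2(l[1],l[0]))%180,1))
E
```

```text
top C [460.  22. 969.]
cap_small 0.72 [203. 207.] 169 [549. 157.] box [29. 28.] longang 89.8
choke_large 0.7 [342. 168.] 236 [ 635. -142.] box [39. 35.] longang 90.0
choke_large 0.56 [351. 205.] 187 [ 557. -153.] box [37. 31.] longang 116.2
choke_large 0.52 [357. 258.] 315 [ 442. -164.] box [48. 34.] longang 89.6
choke_small 0.49 [288. 258.] 141 [435. -17.] box [26. 30.] longang 26.2
terminal_block 0.65 [211. 301.] 171 [351. 147.] box [18. 41.] longang 80.0
terminal_block 0.61 [212. 266.] 174 [433. 139.] box [43. 19.] longang 158.4
tray_yellow 0.62 [283. 160.] 3702 [656.  -4.] box [112. 165.] longang 8.5
tray_blue 0.65 [116. 244.] 4164 [472. 342.] box [117. 163.] longang 2.9
tray_black 0.75 [444. 231.] 3857 [ 490. -359.] box [117. 164.] longang 7.4
bottle 0.89 [378. 127.] 713 [ 708. -209.] box [80. 49.] longang 139.9
scene C [1134.  -89.  912.]
cap_large 0.94 [198. 186.] 346 [ 440. -163.] box [34. 70.] longang 5.9
cap_large 0.45 [419. 181.] 3106 [485. 335.] box [137. 201.] longang 178.4
cap_small 0.61 [348. 215.] 260 [545. 155.] box [55. 30.] longang 158.9
choke_large 0.8 [207. 236.] 278 [ 556. -154.] box [40. 41.] longang 18.7
choke_large 0.75 [211. 267.] 271 [ 632. -145.] box [37. 39.] longang 176.0
choke_small 0.63 [262. 181.] 192 [432. -18.] box [35. 41.] longang 31.0
terminal_block 0.74 [328. 144.] 169 [349. 145.] box [39. 32.] longang 82.9
terminal_block 0.45 [331. 176.] 130 [433. 136.] box [58. 17.] longang 163.6
tray_yellow 0.88 [283. 271.] 4093 [657.  -2.] box [125. 173.] longang 5.1
tray_blue 0.6 [422. 180.] 3023 [473. 342.] box [137. 202.] longang 179.9
tray_black 0.95 [108. 218.] 3571 [ 491. -362.] box [125. 183.] longang 8.1
bottle 0.87 [178. 299.] 1009 [ 708. -210.] box [48. 95.] longang 14.5
```

```bash
cat >> h.py <<'E'
def state(v=True):
    s=bot.read_state();q=s['orientation'];Rm=R.from_quat([q[1],q[2],q[3],q[0]]).as_matrix()
    phi=np.arctan2(Rm[1,0],Rm[0,0])
    if v: print('t',round(s['time_s'],2),'tcp',s['tool_pos'].round(1),'phi',round(np.degrees(phi),1),'tilt',round(np.degrees(np.arccos(-Rm[2,2])),2),'w',round(s['width'],1),'F',s['wrist_force'].round(1),'q6',round(s['joint_positions'][5],2))
    return s,Rm,phi
def plan(xyz,phid=None,n=10,cur=None):
    """rows to go to xyz, tool-x heading phid deg, in n rows; tool pointing down assumed"""
    s,Rm,phi=state()
    p=np.array(s['tool_pos']) if cur is None else np.array(cur[:3]);
    if cur is not None: phi=np.radians(cur[3])
    x=np.array(xyz,float)
    dphi=0 if phid is None else (np.radians(phid)-phi+np.pi)%(2*np.pi)-np.pi
    d=(x-p)/n; r=-dphi/n
    print('dist',np.linalg.norm(x-p).round(),'per row',np.linalg.norm(d).round(1),'roll',r.round(3))
    for i in range(n):
        a=phi+dphi*i/n
        ex=np.array([np.cos(a),np.sin(a),0]);ey=np.array([np.sin(a),-np.cos(a),0])
        print('{"dx":%.1f,"dy":%.1f,"dz":%.1f,"roll":%.3f},'%(d@ex,d@ey,-d[2],r),end='')
    print()
E
python3 - <<'E'
from h import *
s,Rm,phi=state();cam=P("wrist");C=-cam[1].T@cam[2]
print('cam in tool',(Rm.T@(C-s['tool_pos'])).round(1),'\naxes cam in tool\n',(cam[1]@Rm).round(3))
plan([547,156,170],7,12)
E
```

```text
t 1.15 tcp [218.8 585.4 231.3] phi 69.5 tilt 0.0 w 85.6 F [ 0.4  0.4 -0.7] q6 -0.18
cam in tool [   0.8  -75.1 -142.1] 
axes cam in tool
 [[ 1.     0.001 -0.001]
 [-0.001  0.955 -0.296]
 [ 0.     0.296  0.955]]
t 1.15 tcp [218.8 585.4 231.3] phi 69.5 tilt 0.0 w 85.6 F [ 0.4  0.4 -0.7] q6 -0.18
dist 544.0 per row 45.3 roll 0.091
{"dx":-23.9,"dy":38.1,"dz":5.1,"roll":0.091},{"dx":-20.4,"dy":40.2,"dz":5.1,"roll":0.091},{"dx":-16.6,"dy":41.8,"dz":5.1,"roll":0.091},{"dx":-12.8,"dy":43.2,"dz":5.1,"roll":0.091},{"dx":-8.8,"dy":44.2,"dz":5.1,"roll":0.091},{"dx":-4.8,"dy":44.8,"dz":5.1,"roll":0.091},{"dx":-0.7,"dy":45.0,"dz":5.1,"roll":0.091},{"dx":3.4,"dy":44.9,"dz":5.1,"roll":0.091},{"dx":7.5,"dy":44.4,"dz":5.1,"roll":0.091},{"dx":11.5,"dy":43.6,"dz":5.1,"roll":0.091},{"dx":15.4,"dy":42.3,"dz":5.1,"roll":0.091},{"dx":19.2,"dy":40.8,"dz":5.1,"roll":0.091},
```

Request:
jog_arm(increments=[{"dx": -24, "dy": 38, "dz": 5, "roll": 0.09}, {"dx": -20, "dy": 40, "dz": 5, "roll": 0.09}, {"dx": -17, "dy": 42, "dz": 5, "roll": 0.09}, {"dx": -13, "dy": 43, "dz": 5, "roll": 0.09}, {"dx": -9, "dy": 44, "dz": 5, "roll": 0.09}, {"dx": -5, "dy": 45, "dz": 5, "roll": 0.09}, {"dx": -1, "dy": 45, "dz": 5, "roll": 0.09}, {"dx": 3, "dy": 45, "dz": 5, "roll": 0.09}, {"dx": 7, "dy": 44, "dz": 5, "roll": 0.09}, {"dx": 11, "dy": 44, "dz": 5, "roll": 0.09}])

```text
$.increments[0]: bad value
```

Run:
```python
from h import *
plan([547,156,150],7,8)
```

```text
t 1.15 tcp [218.8 585.4 231.3] phi 69.5 tilt 0.0 w 85.6 F [ 0.4  0.4 -0.7] q6 -0.18
dist 547.0 per row 68.3 roll 0.136
{"dx":-35.9,"dy":57.2,"dz":10.2,"roll":0.136},{"dx":-27.8,"dy":61.6,"dz":10.2,"roll":0.136},{"dx":-19.2,"dy":64.8,"dz":10.2,"roll":0.136},{"dx":-10.2,"dy":66.8,"dz":10.2,"roll":0.136},{"dx":-1.0,"dy":67.5,"dz":10.2,"roll":0.136},{"dx":8.2,"dy":67.1,"dz":10.2,"roll":0.136},{"dx":17.2,"dy":65.3,"dz":10.2,"roll":0.136},{"dx":25.9,"dy":62.4,"dz":10.2,"roll":0.136},
```

Request:
jog_arm(increments=[{"dx": -24, "dy": 38, "dz": 5, "roll": 0.09, "gripper": 65}, {"dx": -20, "dy": 40, "dz": 5, "roll": 0.09, "gripper": 65}, {"dx": -17, "dy": 42, "dz": 5, "roll": 0.09, "gripper": 65}, {"dx": -13, "dy": 43, "dz": 5, "roll": 0.09, "gripper": 65}, {"dx": -9, "dy": 44, "dz": 5, "roll": 0.09, "gripper": 65}, {"dx": -5, "dy": 45, "dz": 5, "roll": 0.09, "gripper": 65}, {"dx": -1, "dy": 45, "dz": 5, "roll": 0.09, "gripper": 65}, {"dx": 3, "dy": 45, "dz": 5, "roll": 0.09, "gripper": 65}, {"dx": 7, "dy": 44, "dz": 5, "roll": 0.09, "gripper": 65}, {"dx": 11, "dy": 44, "dz": 5, "roll": 0.09, "gripper": 65}], grip_force=40)

```text
time_s: 2.15
tool_pos: [495.9, 219.3, 181.0]
orientation: [-0.004, 0.99, 0.144, 0.005]
wrist_force: [0.7, 0.7, 0.5]
width: 64.8
```

Run:
```python
from h import *
plan([547,156,150],7,8)
```

```text
t 2.15 tcp [495.9 219.3 181. ] phi 16.6 tilt 0.72 w 64.8 F [0.7 0.7 0.5] q6 -0.09
dist 87.0 per row 10.9 roll 0.021
{"dx":3.9,"dy":9.4,"dz":3.9,"roll":0.021},{"dx":4.1,"dy":9.3,"dz":3.9,"roll":0.021},{"dx":4.3,"dy":9.2,"dz":3.9,"roll":0.021},{"dx":4.4,"dy":9.1,"dz":3.9,"roll":0.021},{"dx":4.6,"dy":9.1,"dz":3.9,"roll":0.021},{"dx":4.8,"dy":9.0,"dz":3.9,"roll":0.021},{"dx":5.0,"dy":8.9,"dz":3.9,"roll":0.021},{"dx":5.2,"dy":8.7,"dz":3.9,"roll":0.021},
```

Request:
jog_arm(increments=[{"dx": 7, "dy": 15, "dz": 6, "roll": 0.03, "gripper": 65}, {"dx": 7, "dy": 15, "dz": 6, "roll": 0.03, "gripper": 65}, {"dx": 7, "dy": 15, "dz": 6, "roll": 0.03, "gripper": 65}, {"dx": 8, "dy": 15, "dz": 6, "roll": 0.03, "gripper": 65}, {"dx": 8, "dy": 14, "dz": 6, "roll": 0.03, "gripper": 65}, {"dx": 0, "dy": 0, "dz": 0, "roll": 0.02, "gripper": 65}, {"dx": 0, "dy": 0, "dz": 0, "roll": 0, "gripper": 65}, {"dx": 0, "dy": 0, "dz": 0, "roll": 0, "gripper": 65}, {"dx": 0, "dy": 0, "dz": 0, "roll": 0, "gripper": 65}, {"dx": 0, "dy": 0, "dz": 0, "roll": 0, "gripper": 65}])

```text
time_s: 3.15
tool_pos: [555.2, 148.1, 149.6]
orientation: [-0.005, 0.999, 0.05, 0.006]
wrist_force: [0.0, -0.4, -1.2]
width: 64.9
```

```bash
cat >> h.py <<'E'
def look(name,cam="wrist",query=None,z=10,smin=.3):
    c=P(cam);im=bot.read_camera(cam)[:,:,::-1].copy()
    state()
    if query:
        for r in bot.outline_of(cam,query):
            if r['score']<smin: continue
            m=r['region'].astype(np.uint8);cs,_=cv2.findContours(m,0,1)
            cv2.drawContours(im,cs,-1,(255,0,255),1)
            (cx,cy),rad=cv2.minEnclosingCircle(max(cs,key=len))
            print(query,round(r['score'],2),np.round(r['location']),'encl',np.round([cx,cy,rad],1),'world@z',ray(c,[[cx,cy]],z)[0,:2].round(1))
    cv2.imwrite(f"pics/{name}.png",im);return c,im
E
python3 - <<'E'
from h import *
look("b1","wrist","cap_small",40)
E
```

```text
t 3.2 tcp [555.2 148.2 149.7] phi 5.8 tilt 0.85 w 65.3 F [ 0.2  0.1 -0.8] q6 -0.05
cap_small 0.56 [269. 192.] encl [270.  193.4  25.9] world@z [548.3 159.8]
```

View pics/b1.png

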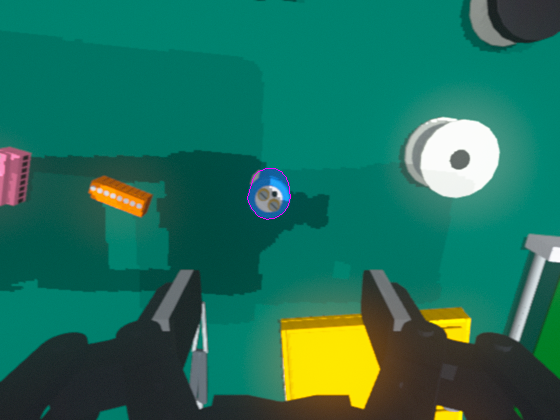

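```bash
cat >> h.py <<'E'
from scipy.optimize import minimize
def cylpts(rad,h,n=48):
    a=np.linspace(0,2*np.pi,n,endpoint=False);c=np.c_[rad*np.cos(a),rad*np.sin(a)]
    return np.r_[np.c_[c,0*a],np.c_[c,0*a+h]]
def fit(cam,m,pts,x0,yaw=False,z0=0):
    m=m.astype(np.uint8);H,W=m.shape;S=4
    M=cv2.resize(m,(W*S,H*S),interpolation=cv2.INTER_NEAREST)
    def iou(p):
        a=p[2]*.05 if yaw else 0;c,s=np.cos(a),np.sin(a)
        X=np.c_[c*pts[:,0]-s*pts[:,1]+p[0],s*pts[:,0]+c*pts[:,1]+p[1],pts[:,2]+z0]
        hull=cv2.convexHull((proj(cam,X)*S+S/2).astype(np.int32))
        I=np.zeros_like(M);cv2.fillConvexPoly(I,hull,1)
        return -(I&M).sum()/(I|M).sum()
    p0=[*x0[:2]]+([x0[2]/.05] if yaw else [])
    sim=np.array([p0]+[np.array(p0)+5*np.eye(len(p0))[i] for i in range(len(p0))])
    r=minimize(iou,p0,method='Nelder-Mead',options=dict(initial_simplex=sim,xatol=.1,fatol=1e-4))
    x=r.x.copy()
    if yaw:x[2]=np.degrees(x[2]*.05)
    return x.round(1),round(-r.fun,3)
def boxpts(x0,x1,y0,y1,h):
    return np.array([[x,y,z] for x in(x0,x1) for y in(y0,y1) for z in(0,h)],float)
E
python3 - <<'E'
from h import *
s,_,_=state();print(s['joint_positions'].round(3))
c=P("wrist");bot.read_camera("wrist")
for n,pts,x0 in [("cap_small",cylpts(15,40),(548,157)),("terminal_block",boxpts(-20,20,-8,8,18),(433,137,np.radians(160)))]:
    for r in bot.outline_of("wrist",n):
        print(n,r['score'],r['location'],fit(c,r['region'],pts,x0,len(x0)==3))
c=P("top");bot.read_camera("top")
for n,pts,x0 in [("cap_small",cylpts(15,40),(548,157)),("tray_yellow",boxpts(-80,80,-55,55,18),(656,-4,.12)),("tray_blue",boxpts(-80,80,-55,55,18),(472,342,.03)),("tray_black",boxpts(-80,80,-55,55,18),(490,-360,.12))]:
    for r in bot.outline_of("top",n):
        if r['score']>.4:print("top",n,r['score'],r['location'],fit(c,r['region'],pts,x0,len(x0)==3))
c=P("scene");bot.read_camera("scene")
for n,pts,x0 in [("cap_small",cylpts(15,40),(548,157)),("cap_large",cylpts(17.5,50),(441,-163)),("tray_yellow",boxpts(-80,80,-55,55,18),(656,-4,.12)),("tray_blue",boxpts(-80,80,-55,55,18),(472,342,.03)),("tray_black",boxpts(-80,80,-55,55,18),(490,-360,.12))]:
    for r in bot.outline_of("scene",n):
        if r['score']>.4:print("scene",n,r['score'],r['location'],fit(c,r['region'],pts,x0,len(x0)==3))
state()
E
```

```text
t 3.25 tcp [555.3 148.  149.6] phi 5.8 tilt 0.85 w 64.7 F [ 0.2 -0.1  1. ] q6 -0.05
[ 0.061  0.563  1.648  0.012  0.92  -0.046]
cap_small 0.93 [265.3, 191.9] (array([577.4, 170.1]), np.float64(-0.0))
terminal_block 0.97 [124.1, 196.1] (array([395. , 166.4, 200.8]), np.float64(-0.0))
top tray_yellow 0.92 [280.1, 158.8] (array([500.1,  51.2, 451.4]), np.float64(-0.0))
top tray_blue 0.79 [136.4, 216.7] (array([449.8, 355.3,  41.5]), np.float64(-0.0))
top tray_black 0.75 [444.2, 234.6] (array([ 542.6, -523. ,  515.6]), np.float64(-0.0))
scene cap_small 0.72 [349.7, 213.8] (array([561.1, 186.4]), np.float64(-0.0))
scene cap_large 0.53 [201.7, 187.2] (array([ 447.9, -122.4]), np.float64(-0.0))
scene tray_yellow 0.91 [283.2, 269.0] (array([501.9,  70.8, 579.3]), np.float64(-0.0))
scene tray_blue 0.89 [423.3, 181.1] (array([290.6, 433.2, 615.8]), np.float64(-0.0))
scene tray_black 0.78 [107.0, 221.6] (array([ 540.6, -477.8,  380.9]), np.float64(-0.0))
t 3.95 tcp [555.6 147.4 149.3] phi 5.7 tilt 0.84 w 64.8 F [ 0.2  0.2 -0.1] q6 -0.05h.py:55: RuntimeWarning: overflow encountered in scalar negative
  return -(I&M).sum()/(I|M).sum()
```

```bash
sed -i 's/return -(I&M).sum()\/(I|M).sum()/return -float((I\&M).sum())\/float((I|M).sum())/' h.py
cat > fit1.py <<'E'
from h import *
import sys
SH={"cap_small":cylpts(15,40),"cap_large":cylpts(17.5,50),"terminal_block":boxpts(-20,20,-8,8,17),"choke_large":cylpts(20,20),"choke_small":cylpts(17,18),"bottle":cylpts(24,80)}
for t in("yellow","blue","black"):SH["tray_"+t]=boxpts(-80,80,-55,55,18)
def go(camname,items,smin=.4,name=None,z0=0):
    c=P(camname);im=bot.read_camera(camname)[:,:,::-1].copy()
    for n,x0 in items:
        for r in bot.outline_of(camname,n):
            if r['score']<smin: continue
            cs,_=cv2.findContours(r['region'].astype(np.uint8),0,1);cv2.drawContours(im,cs,-1,(255,0,255),1)
            f,i=fit(c,r['region'],SH[n],x0,len(x0)==3,z0)
            if i>.2: print(camname,n,round(r['score'],2),np.round(r['location']),f,'iou',i)
    if name: cv2.imwrite(f"pics/{name}.png",im)
E
python3 - <<'E'
from fit1 import *
tr=[("tray_yellow",(656,-4,.12)),("tray_blue",(472,342,.03)),("tray_black",(490,-360,.12))]
go("wrist",[("cap_small",(548,157)),("terminal_block",(433,137,np.radians(160)))])
go("top",tr+[("cap_small",(548,157))])
go("scene",tr+[("cap_small",(548,157)),("cap_large",(441,-163))])
state()
E
```

```text
wrist cap_small 0.58 [265. 195.] [547.6 156.6] iou 0.956
wrist terminal_block 0.71 [120. 191.] [434.5 139.2 164.8] iou 0.896
top tray_yellow 0.7 [284. 159.] [656.7  -3.3  10.2] iou 0.961
top tray_black 0.95 [445. 233.] [ 491.  -358.1    7.6] iou 0.981
scene tray_yellow 0.9 [284. 268.] [654.1  -4.8   9.8] iou 0.973
scene tray_blue 0.78 [421. 182.] [471.3 339.4   3.1] iou 0.972
scene tray_black 0.79 [106. 219.] [ 488.1 -360.     7.9] iou 0.971
scene cap_small 0.79 [351. 213.] [545.5 155.4] iou 0.918
scene cap_large 0.86 [200. 188.] [ 440.3 -163.1] iou 0.921
t 4.65 tcp [555.6 147.4 149.4] phi 5.7 tilt 0.84 w 65.0 F [0.4 0.1 0.4] q6 -0.05
```

```bash
cat > pl.py <<'E'
from h import *
def pl(xyz,phid=None,n=1):
    """total displacement in the actual (tilted) tool frame, split over n rows, roll spread"""
    s,Rm,phi=state();d=np.array(xyz,float)-s['tool_pos']
    dphi=0 if phid is None else (np.radians(phid)-phi+np.pi)%(2*np.pi)-np.pi
    print('dist',np.linalg.norm(d).round(1),'per row',(np.linalg.norm(d)/n).round(1),'roll total',round(-dphi,3))
    for i in range(n):
        A=Rm@R.from_euler('z',-dphi*i/n).as_matrix()
        print((A.T@d/n).round(1),round(-dphi/n,3))
E
python3 - <<'E'
from pl import *
pl([547.6,156.6,10],10)
E
```

```text
t 4.65 tcp [555.6 147.4 149.4] phi 5.7 tilt 0.84 w 65.0 F [0.4 0.1 0.4] q6 -0.05
dist 139.9 per row 139.9 roll total -0.075
[ -8.7  -8.7 139.4] -0.075
```

Request:
jog_arm(increments=[{"dx": -4, "dy": -4, "dz": 20, "roll": -0.03, "gripper": 60}, {"dx": -5, "dy": -5, "dz": 35, "roll": -0.03, "gripper": 60}, {"dx": 0, "dy": 0, "dz": 35, "roll": -0.015, "gripper": 60}, {"dx": 0, "dy": 0, "dz": 28, "roll": 0, "gripper": 60}, {"dx": 0, "dy": 0, "dz": 15, "roll": 0, "gripper": 60}, {"dx": 0, "dy": 0, "dz": 6, "roll": 0, "gripper": 60}, {"dx": 0, "dy": 0, "dz": 0, "roll": 0, "gripper": 60}, {"dx": 0, "dy": 0, "dz": 0, "roll": 0, "gripper": 40}, {"dx": 0, "dy": 0, "dz": 0, "roll": 0, "gripper": 20}, {"dx": 0, "dy": 0, "dz": 0, "roll": 0, "gripper": 20}])

```text
time_s: 5.65
tool_pos: [552.7, 157.5, 10.1]
orientation: [-0.004, 0.996, 0.089, 0.012]
wrist_force: [0.2, -0.1, -0.0]
width: 27.9
```

Run:
```python
from pl import *
pl([547.6,156.6,10],10)
```

```text
t 5.65 tcp [552.7 157.5  10.1] phi 10.2 tilt 1.44 w 27.9 F [ 0.2 -0.1 -0. ] q6 -0.11
dist 5.2 per row 5.2 roll total 0.003
[-5.2 -0.  -0.1] 0.003
```

Run:
```python
from h import *
look("b2","wrist");state()
look("b2s","scene")
```

```text
t 5.7 tcp [553.  157.5  10.2] phi 10.2 tilt 1.48 w 27.5 F [0.4 0.2 0.3] q6 -0.11
t 5.7 tcp [553.  157.5  10.2] phi 10.2 tilt 1.48 w 27.5 F [0.4 0.2 0.3] q6 -0.11
t 5.75 tcp [553.  157.5  10. ] phi 10.2 tilt 1.47 w 28.0 F [ 0.1  0.  -0.2] q6 -0.11
```

View pics/b2.png

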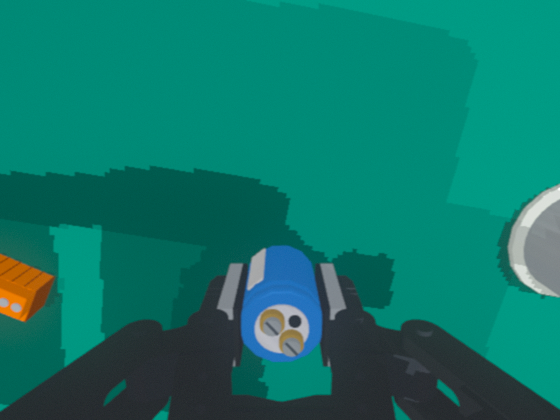

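```bash
cat >> pl.py <<'E'
_st=state
def state(v=True):
    r=_st(v)
    if v: print('  toolz xy (deg)',np.degrees(r[1][:2,2]).round(2),'q',r[0]['joint_positions'].round(3))
    return r
E
python3 - <<'E'
from pl import *
pl([631.5,17.1,130],10)
E
```

```text
t 5.75 tcp [553.  157.5  10. ] phi 10.2 tilt 1.47 w 28.0 F [ 0.1  0.  -0.2] q6 -0.11
  toolz xy (deg) [1.34 0.61] q [ 0.079  0.786  1.721  0.015  0.611 -0.112]
dist 200.7 per row 200.7 roll total 0.003
[  55.4  151.3 -119.6] 0.003
```

Request:
jog_arm(increments=[{"dx": 0, "dy": 0, "dz": -15, "roll": 0, "gripper": 20}, {"dx": 0, "dy": 0, "dz": -30, "roll": 0, "gripper": 20}, {"dx": 2, "dy": 8, "dz": -40, "roll": 0, "gripper": 20}, {"dx": 11, "dy": 29, "dz": -35, "roll": 0, "gripper": 20}, {"dx": 14, "dy": 38, "dz": 0, "roll": 0, "gripper": 20}, {"dx": 14, "dy": 38, "dz": 0, "roll": 0, "gripper": 20}, {"dx": 11, "dy": 28, "dz": 0, "roll": 0, "gripper": 20}, {"dx": 3, "dy": 10, "dz": 0, "roll": 0, "gripper": 20}, {"dx": 0, "dy": 0, "dz": 0, "roll": 0, "gripper": 20}, {"dx": 0, "dy": 0, "dz": 0, "roll": 0, "gripper": 20}])

```text
time_s: 6.75
tool_pos: [633.9, 14.1, 147.5]
orientation: [-0.003, 0.996, 0.09, 0.018]
wrist_force: [-0.8, -0.1, -1.3]
width: 27.8
```

Run:
```python
from pl import *
pl([631.5,17.1,18],10)
look("b3","wrist")
```

```text
t 6.75 tcp [633.9  14.1 147.5] phi 10.4 tilt 2.04 w 27.8 F [-0.8 -0.1 -1.3] q6 -0.35
  toolz xy (deg) [1.98 0.5 ] q [-0.16   0.626  1.511  0.017  0.971 -0.351]
dist 129.6 per row 129.6 roll total 0.007
[ -6.4  -3.1 129.4] 0.007
t 6.8 tcp [633.7  14.4 147.5] phi 10.4 tilt 2.03 w 27.8 F [-0.5  0.2  0.9] q6 -0.35
```

View pics/b3.png

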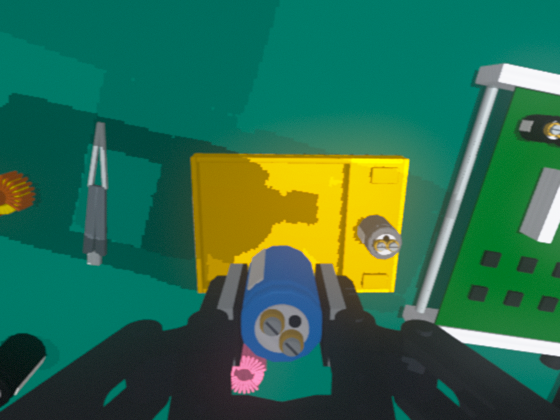

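Request:
jog_arm(increments=[{"dx": -1, "dy": -1, "dz": 20, "roll": 0, "gripper": 20}, {"dx": -2, "dy": -1, "dz": 30, "roll": 0, "gripper": 20}, {"dx": -2, "dy": -1, "dz": 30, "roll": 0, "gripper": 20}, {"dx": -1, "dy": 0, "dz": 20, "roll": 0, "gripper": 20}, {"dx": 0, "dy": 0, "dz": 12, "roll": 0, "gripper": 20}, {"dx": 0, "dy": 0, "dz": 6, "roll": 0, "gripper": 20}, {"dx": 0, "dy": 0, "dz": 3, "roll": 0, "gripper": 20}, {"dx": 0, "dy": 0, "dz": 0, "roll": 0, "gripper": 20}, {"dx": 0, "dy": 0, "dz": 0, "roll": 0, "gripper": 20}, {"dx": 0, "dy": 0, "dz": 0, "roll": 0, "gripper": 20}])

```text
time_s: 7.8
tool_pos: [627.6, 28.7, 25.8]
orientation: [-0.004, 0.995, 0.097, 0.017]
wrist_force: [-0.1, -0.1, -0.6]
width: 28.1
```

Run:
```python
from pl import *
pl([631.5,17.1,14],10)
```

```text
t 7.8 tcp [627.6  28.7  25.8] phi 11.1 tilt 2.03 w 28.1 F [-0.1 -0.1 -0.6] q6 -0.35
  toolz xy (deg) [1.94 0.62] q [-0.139  0.798  1.584  0.023  0.728 -0.351]
dist 17.0 per row 17.0 roll total 0.02
[ 1.2 12.2 11.8] 0.02
```

Request:
jog_arm(increments=[{"dx": 0, "dy": 4, "dz": 0, "roll": 0, "gripper": 20}, {"dx": 1, "dy": 5, "dz": 0, "roll": 0.02, "gripper": 20}, {"dx": 0, "dy": 3, "dz": 2, "roll": 0, "gripper": 20}, {"dx": 0, "dy": 0, "dz": 2, "roll": 0, "gripper": 20}, {"dx": 0, "dy": 0, "dz": 2, "roll": 0, "gripper": 20}, {"dx": 0, "dy": 0, "dz": 1, "roll": 0, "gripper": 20}, {"dx": 0, "dy": 0, "dz": 1, "roll": 0, "gripper": 20}, {"dx": 0, "dy": 0, "dz": 1, "roll": 0, "gripper": 20}, {"dx": 0, "dy": 0, "dz": 0, "roll": 0, "gripper": 20}, {"dx": 0, "dy": 0, "dz": 0, "roll": 0, "gripper": 20}])

```text
time_s: 8.8
tool_pos: [632.8, 15.5, 17.7]
orientation: [-0.004, 0.996, 0.086, 0.019]
wrist_force: [0.1, -0.2, -0.7]
width: 27.8
```

Run:
```python
from pl import *
pl([631.5,17.1,14],10)
```

```text
t 8.8 tcp [632.8  15.5  17.7] phi 9.8 tilt 2.21 w 27.8 F [ 0.1 -0.2 -0.7] q6 -0.35
  toolz xy (deg) [2.13 0.6 ] q [-0.16   0.814  1.575  0.025  0.718 -0.349]
dist 4.2 per row 4.2 roll total -0.003
[-1.1 -1.8  3.7] -0.003
```

Request:
jog_arm(increments=[{"dx": -1, "dy": -1, "dz": 1, "roll": 0, "gripper": 20}, {"dx": 0, "dy": 0, "dz": 0.7, "roll": 0, "gripper": 20}, {"dx": 0, "dy": 0, "dz": 0.7, "roll": 0, "gripper": 20}, {"dx": 0, "dy": 0, "dz": 0.5, "roll": 0, "gripper": 20}, {"dx": 0, "dy": 0, "dz": 0.5, "roll": 0, "gripper": 20}, {"dx": 0, "dy": 0, "dz": 0, "roll": 0, "gripper": 20}, {"dx": 0, "dy": 0, "dz": 0, "roll": 0, "gripper": 20}, {"dx": 0, "dy": 0, "dz": 0, "roll": 0, "gripper": 20}, {"dx": 0, "dy": 0, "dz": 0, "roll": 0, "gripper": 20}, {"dx": 0, "dy": 0, "dz": 0, "roll": 0, "gripper": 20}])

```text
time_s: 9.8
tool_pos: [631.8, 16.6, 14.2]
orientation: [-0.004, 0.996, 0.086, 0.019]
wrist_force: [-0.5, 0.4, -0.6]
width: 27.4
```

Run:
```python
from pl import *
pl([631.5,17.1,14],10)
look("b4","wrist");look("b4s","scene")
```

```text
t 9.8 tcp [631.8  16.6  14.2] phi 9.8 tilt 2.23 w 27.4 F [-0.5  0.4 -0.6] q6 -0.35
  toolz xy (deg) [2.15 0.6 ] q [-0.158  0.818  1.579  0.025  0.709 -0.348]
dist 0.6 per row 0.6 roll total -0.003
[-0.2 -0.6  0.2] -0.003
t 9.85 tcp [631.8  16.5  14.2] phi 9.8 tilt 2.23 w 27.4 F [-0.2 -0.4 -0.7] q6 -0.35
t 9.9 tcp [631.8  16.5  14.2] phi 9.8 tilt 2.23 w 28.0 F [-0.  -0.6 -0.2] q6 -0.35
```

View pics/b4.png

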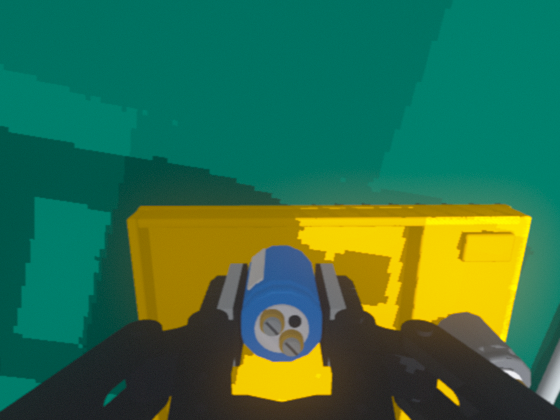

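```bash
python3 -c "
import cv2;i=cv2.imread('pics/b4s.png')[190:330,210:350];cv2.imwrite('pics/b4c.png',cv2.resize(i,None,fx=4,fy=4,interpolation=2))"
```

```text
(no output)
```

View pics/b4c.png

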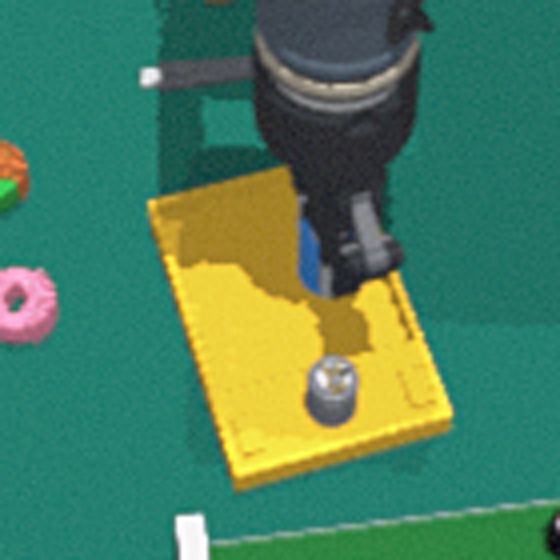

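Request:
jog_arm(increments=[{"dx": 0, "dy": 0, "dz": 0.5, "roll": 0, "gripper": 20}, {"dx": 0, "dy": 0, "dz": 0.5, "roll": 0, "gripper": 20}, {"dx": 0, "dy": 0, "dz": 0.3, "roll": 0, "gripper": 20}, {"dx": 0, "dy": 0, "dz": 0, "roll": 0, "gripper": 20}, {"dx": 0, "dy": 0, "dz": 0, "roll": 0, "gripper": 20}, {"dx": 0, "dy": 0, "dz": 0, "roll": 0, "gripper": 20}, {"dx": 0, "dy": 0, "dz": 0, "roll": 0, "gripper": 20}, {"dx": 0, "dy": 0, "dz": 0, "roll": 0, "gripper": 20}, {"dx": 0, "dy": 0, "dz": 0, "roll": 0, "gripper": 20}, {"dx": 0, "dy": 0, "dz": 0, "roll": 0, "gripper": 20}])

```text
time_s: 10.9
tool_pos: [631.9, 16.5, 13.7]
orientation: [-0.004, 0.996, 0.086, 0.019]
wrist_force: [-0.1, 0.1, 1.4]
width: 27.7
```

Run:
```python
from pl import *
state()
```

```text
t 10.9 tcp [631.9  16.5  13.7] phi 9.8 tilt 2.24 w 27.7 F [-0.1  0.1  1.4] q6 -0.35
  toolz xy (deg) [2.16 0.59] q [-0.158  0.819  1.579  0.025  0.708 -0.348]
```

Request:
jog_arm(increments=[{"dx": 0, "dy": 0, "dz": 0, "roll": 0, "gripper": 32}, {"dx": 0, "dy": 0, "dz": 0, "roll": 0, "gripper": 40}, {"dx": 0, "dy": 0, "dz": 0, "roll": 0, "gripper": 50}, {"dx": 0, "dy": 0, "dz": 0, "roll": 0, "gripper": 50}, {"dx": 0, "dy": 0, "dz": -8, "roll": 0, "gripper": 50}, {"dx": 0, "dy": 0, "dz": -20, "roll": 0, "gripper": 50}, {"dx": 0, "dy": 0, "dz": -30, "roll": 0, "gripper": 50}, {"dx": 0, "dy": 0, "dz": -30, "roll": 0, "gripper": 60}, {"dx": 0, "dy": 0, "dz": -20, "roll": 0, "gripper": 60}, {"dx": 0, "dy": 0, "dz": 0, "roll": 0, "gripper": 60}])

```text
time_s: 11.9
tool_pos: [627.4, 15.4, 125.9]
orientation: [-0.004, 0.996, 0.086, 0.019]
wrist_force: [0.6, -0.5, 0.2]
width: 59.9
```

Run:
```python
from pl import *
pl([441,-163,150],10,10)
look("b5","wrist")
```

```text
t 11.9 tcp [627.4  15.4 125.9] phi 9.8 tilt 2.18 w 59.9 F [ 0.6 -0.5  0.2] q6 -0.35
  toolz xy (deg) [2.09 0.6 ] q [-0.161  0.647  1.545  0.021  0.915 -0.345]
dist 259.1 per row 25.9 roll total -0.003
[-21.3  14.4  -3.3] -0.0
[-21.3  14.4  -3.3] -0.0
[-21.3  14.4  -3.3] -0.0
[-21.3  14.4  -3.3] -0.0
[-21.3  14.4  -3.3] -0.0
[-21.3  14.3  -3.3] -0.0
[-21.3  14.3  -3.3] -0.0
[-21.3  14.3  -3.3] -0.0
[-21.3  14.3  -3.3] -0.0
[-21.3  14.3  -3.3] -0.0
t 11.95 tcp [626.6  15.5 124.5] phi 9.8 tilt 2.06 w 60.4 F [0.  0.1 0.1] q6 -0.35
```

View pics/b5.png

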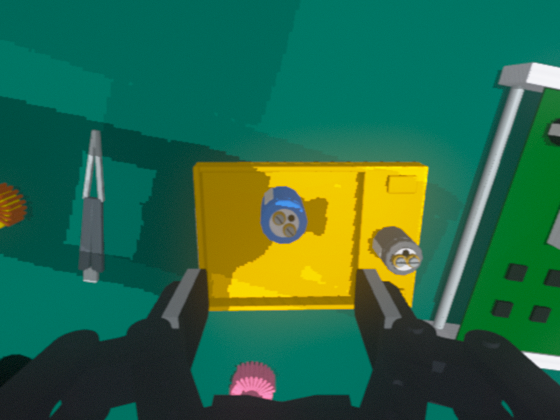

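Request:
jog_arm(increments=[{"dx": -12, "dy": 8, "dz": -3, "roll": 0, "gripper": 60}, {"dx": -26, "dy": 18, "dz": -3, "roll": 0, "gripper": 60}, {"dx": -32, "dy": 22, "dz": -3, "roll": 0, "gripper": 60}, {"dx": -34, "dy": 23, "dz": -4, "roll": 0, "gripper": 60}, {"dx": -34, "dy": 23, "dz": -4, "roll": 0, "gripper": 60}, {"dx": -32, "dy": 22, "dz": -4, "roll": 0, "gripper": 60}, {"dx": -24, "dy": 16, "dz": -4, "roll": 0, "gripper": 60}, {"dx": -13, "dy": 8, "dz": -4, "roll": 0, "gripper": 60}, {"dx": -5, "dy": 3, "dz": -2, "roll": 0, "gripper": 60}, {"dx": 0, "dy": 0, "dz": 0, "roll": 0, "gripper": 60}])

```text
time_s: 12.95
tool_pos: [420.8, -166.1, 137.9]
orientation: [-0.01, 0.996, 0.086, 0.006]
wrist_force: [0.6, 0.1, -0.4]
width: 60.1
```

Run:
```python
from pl import *
from fit1 import *
s,_,_=state()
go("wrist",[("cap_large",(441,-163))],.3,"c1")
pl([441,-163,150],10)
```

```text
t 12.95 tcp [ 420.8 -166.1  137.9] phi 9.9 tilt 1.41 w 60.1 F [ 0.6  0.1 -0.4] q6 -0.84
wrist cap_large 0.85 [310. 213.] [ 442.1 -161.1] iou 0.952
t 13.05 tcp [ 421.9 -165.6  137.9] phi 10.0 tilt 1.41 w 60.2 F [-0.8 -0.6 -0.7] q6 -0.84
  toolz xy (deg) [0.66 1.25] q [-0.638  0.458  1.947  0.036  0.74  -0.839]
dist 22.8 per row 22.8 roll total -0.001
[ 19.5   0.5 -11.8] -0.001
```

View pics/c1.png

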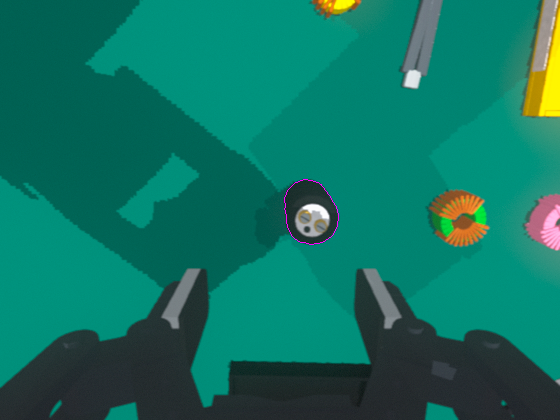

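Run:
```python
from pl import *
pl([442,-161,20],10)
```

```text
t 13.05 tcp [ 421.9 -165.6  137.9] phi 10.0 tilt 1.41 w 60.2 F [-0.8 -0.6 -0.7] q6 -0.84
  toolz xy (deg) [0.66 1.25] q [-0.638  0.458  1.947  0.036  0.74  -0.839]
dist 119.7 per row 119.7 roll total -0.001
[ 18.9   1.3 118.2] -0.001
```

Request:
jog_arm(increments=[{"dx": 6, "dy": 0, "dz": 6, "roll": 0, "gripper": 60}, {"dx": 8, "dy": 1, "dz": 14, "roll": 0, "gripper": 60}, {"dx": 5, "dy": 0, "dz": 22, "roll": 0, "gripper": 60}, {"dx": 0, "dy": 0, "dz": 22, "roll": 0, "gripper": 60}, {"dx": 0, "dy": 0, "dz": 14, "roll": 0, "gripper": 60}, {"dx": 0, "dy": 0, "dz": 8, "roll": 0, "gripper": 60}, {"dx": 0, "dy": 0, "dz": 3, "roll": 0, "gripper": 60}, {"dx": 0, "dy": 0, "dz": 0, "roll": 0, "gripper": 60}, {"dx": 0, "dy": 0, "dz": 0, "roll": 0, "gripper": 60}, {"dx": 0, "dy": 0, "dz": 0, "roll": 0, "gripper": 60}])

```text
time_s: 14.05
tool_pos: [451.7, -157.0, 43.6]
orientation: [-0.008, 0.996, 0.093, 0.01]
wrist_force: [-0.5, 0.6, 0.2]
width: 60.1
```

Run:
```python
from pl import *
pl([442,-161,20],10)
```

```text
t 14.05 tcp [ 451.7 -157.    43.6] phi 10.7 tilt 1.48 w 60.1 F [-0.5  0.6  0.2] q6 -0.82
  toolz xy (deg) [1.03 1.06] q [-0.585  0.667  1.948  0.051  0.522 -0.815]
dist 25.9 per row 25.9 roll total 0.012
[-10.8   2.5  23.4] 0.012
```

Request:
jog_arm(increments=[{"dx": -3, "dy": 1, "dz": 1, "roll": 0, "gripper": 60}, {"dx": -3, "dy": 1, "dz": 3, "roll": 0.01, "gripper": 60}, {"dx": -2, "dy": 0, "dz": 5, "roll": 0, "gripper": 60}, {"dx": -1, "dy": 0, "dz": 5, "roll": 0, "gripper": 60}, {"dx": 0, "dy": 0, "dz": 4, "roll": 0, "gripper": 60}, {"dx": 0, "dy": 0, "dz": 3, "roll": 0, "gripper": 60}, {"dx": 0, "dy": 0, "dz": 1, "roll": 0, "gripper": 60}, {"dx": 0, "dy": 0, "dz": 0, "roll": 0, "gripper": 60}, {"dx": 0, "dy": 0, "dz": 0, "roll": 0, "gripper": 50}, {"dx": 0, "dy": 0, "dz": 0, "roll": 0, "gripper": 45}])

```text
time_s: 15.05
tool_pos: [443.4, -161.4, 20.6]
orientation: [-0.008, 0.996, 0.087, 0.011]
wrist_force: [-1.0, 0.7, 0.4]
width: 45.0
```

Run:
```python
from pl import *
pl([442,-161,20],10)
look("c2")
```

```text
t 15.05 tcp [ 443.4 -161.4   20.6] phi 10.0 tilt 1.51 w 45.0 F [-1.   0.7  0.4] q6 -0.83
  toolz xy (deg) [1.16 0.97] q [-0.603  0.713  1.973  0.059  0.45  -0.83 ]
dist 1.6 per row 1.6 roll total -0.0
[-1.3 -0.6  0.6] -0.0
t 15.1 tcp [ 443.4 -161.4   20.7] phi 10.0 tilt 1.51 w 45.1 F [ 1.2 -0.9  0.4] q6 -0.83
```

View pics/c2.png

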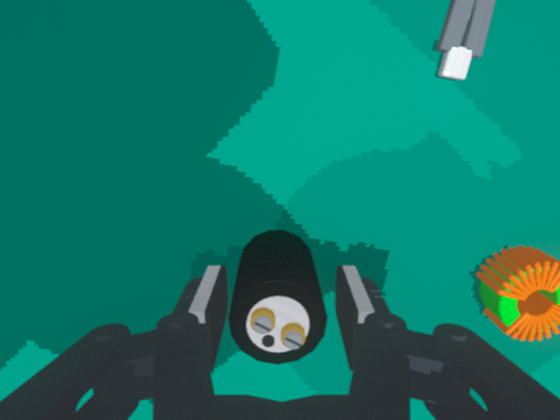

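Request:
jog_arm(increments=[{"dx": 0, "dy": 0, "dz": 0, "roll": 0, "gripper": 38}, {"dx": 0, "dy": 0, "dz": 0, "roll": 0, "gripper": 25}, {"dx": 0, "dy": 0, "dz": 0, "roll": 0, "gripper": 25}, {"dx": 0, "dy": 0, "dz": 0, "roll": 0, "gripper": 25}, {"dx": 0, "dy": 0, "dz": -4, "roll": 0, "gripper": 25}, {"dx": 0, "dy": 0, "dz": -12, "roll": 0, "gripper": 25}, {"dx": 0, "dy": 0, "dz": -22, "roll": 0, "gripper": 25}, {"dx": 0, "dy": 0, "dz": -22, "roll": 0, "gripper": 25}, {"dx": 0, "dy": 0, "dz": -22, "roll": 0, "gripper": 25}, {"dx": 0, "dy": 0, "dz": -12, "roll": 0, "gripper": 25}])

```text
time_s: 16.1
tool_pos: [440.1, -162.2, 119.7]
orientation: [-0.009, 0.996, 0.087, 0.009]
wrist_force: [0.8, -0.8, -1.1]
width: 32.6
```

Run:
```python
from pl import *
pl([640,-32,140],10,10)
```

```text
t 16.1 tcp [ 440.1 -162.2  119.7] phi 10.0 tilt 1.46 w 32.6 F [ 0.8 -0.8 -1.1] q6 -0.81
  toolz xy (deg) [0.97 1.09] q [-0.608  0.507  1.928  0.039  0.704 -0.813]
dist 239.4 per row 23.9 roll total -0.0
[22.  -9.4 -1.4] -0.0
[22.  -9.4 -1.4] -0.0
[22.  -9.4 -1.4] -0.0
[22.  -9.4 -1.4] -0.0
[22.  -9.4 -1.4] -0.0
[22.  -9.4 -1.4] -0.0
[22.  -9.4 -1.4] -0.0
[22.  -9.4 -1.4] -0.0
[22.  -9.4 -1.4] -0.0
[22.  -9.4 -1.4] -0.0
```

Request:
jog_arm(increments=[{"dx": 10, "dy": -4, "dz": -2, "roll": 0, "gripper": 25}, {"dx": 20, "dy": -9, "dz": -2, "roll": 0, "gripper": 25}, {"dx": 28, "dy": -12, "dz": -2, "roll": 0, "gripper": 25}, {"dx": 32, "dy": -13, "dz": -2, "roll": 0, "gripper": 25}, {"dx": 32, "dy": -14, "dz": -2, "roll": 0, "gripper": 25}, {"dx": 30, "dy": -13, "dz": -2, "roll": 0, "gripper": 25}, {"dx": 24, "dy": -10, "dz": -2, "roll": 0, "gripper": 25}, {"dx": 16, "dy": -7, "dz": -1, "roll": 0, "gripper": 25}, {"dx": 9, "dy": -4, "dz": 0, "roll": 0, "gripper": 25}, {"dx": 4, "dy": -2, "dz": 0, "roll": 0, "gripper": 25}])

```text
time_s: 17.1
tool_pos: [635.7, -30.0, 143.6]
orientation: [-0.008, 0.996, 0.086, 0.011]
wrist_force: [0.3, -0.7, -0.0]
width: 32.7
```

Run:
```python
from pl import *
pl([640,-32,32],10)
look("c3")
```

```text
t 17.1 tcp [635.7 -30.  143.6] phi 9.9 tilt 1.55 w 32.7 F [ 0.3 -0.7 -0. ] q6 -0.42
  toolz xy (deg) [1.12 1.07] q [-0.233  0.64   1.495  0.027  0.992 -0.421]
dist 111.7 per row 111.7 roll total -0.002
[  1.4   4.3 111.6] -0.002
t 17.15 tcp [635.9 -29.8 143.6] phi 9.9 tilt 1.58 w 32.3 F [ 1.3 -0.9 -0.3] q6 -0.42
```

View pics/c3.png

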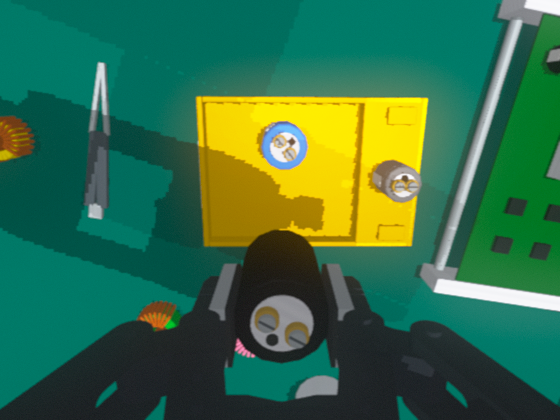

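Request:
jog_arm(increments=[{"dx": 0, "dy": 1, "dz": 7, "roll": 0, "gripper": 25}, {"dx": 1, "dy": 1, "dz": 14, "roll": 0, "gripper": 25}, {"dx": 0, "dy": 1, "dz": 18, "roll": 0, "gripper": 25}, {"dx": 0, "dy": 1, "dz": 18, "roll": 0, "gripper": 25}, {"dx": 0, "dy": 0, "dz": 16, "roll": 0, "gripper": 25}, {"dx": 0, "dy": 0, "dz": 13, "roll": 0, "gripper": 25}, {"dx": 0, "dy": 0, "dz": 10, "roll": 0, "gripper": 25}, {"dx": 0, "dy": 0, "dz": 6, "roll": 0, "gripper": 25}, {"dx": 0, "dy": 0, "dz": 4, "roll": 0, "gripper": 25}, {"dx": 0, "dy": 0, "dz": 2, "roll": 0, "gripper": 25}])

```text
time_s: 18.15
tool_pos: [632.5, -35.9, 25.0]
orientation: [-0.01, 0.997, 0.082, 0.006]
wrist_force: [-3.8, 0.7, 14.9]
width: 32.8
```

Run:
```python
from pl import *
pl([640,-32,24.5],10)
```

```text
t 18.15 tcp [632.5 -35.9  25. ] phi 9.4 tilt 1.28 w 32.8 F [-3.8  0.7 14.9] q6 -0.43
  toolz xy (deg) [0.54 1.16] q [-0.243  0.81   1.549  0.031  0.779 -0.43 ]
dist 8.5 per row 8.5 roll total -0.01
[ 8.1 -2.6  0.7] -0.01
```

Request:
jog_arm(increments=[{"dx": 0, "dy": 0, "dz": -0.3, "roll": 0, "gripper": 25}, {"dx": 0, "dy": 0, "dz": 0, "roll": 0, "gripper": 25}, {"dx": 0, "dy": 0, "dz": 0, "roll": 0, "gripper": 25}, {"dx": 0, "dy": 0, "dz": 0, "roll": 0, "gripper": 36}, {"dx": 0, "dy": 0, "dz": 0, "roll": 0, "gripper": 42}, {"dx": 0, "dy": 0, "dz": 0, "roll": 0, "gripper": 52}, {"dx": 0, "dy": 0, "dz": -3, "roll": 0, "gripper": 55}, {"dx": 0, "dy": 0, "dz": -10, "roll": 0, "gripper": 55}, {"dx": 0, "dy": 0, "dz": -18, "roll": 0, "gripper": 55}, {"dx": 0, "dy": 0, "dz": -20, "roll": 0, "gripper": 55}])

```text
time_s: 19.15
tool_pos: [631.9, -36.7, 78.9]
orientation: [-0.01, 0.997, 0.083, 0.006]
wrist_force: [0.2, -1.1, -0.3]
width: 54.9
```

Request:
jog_arm(increments=[{"dx": 0, "dy": 0, "dz": -20, "roll": 0, "gripper": 65}, {"dx": 0, "dy": 0, "dz": -20, "roll": 0, "gripper": 65}, {"dx": -4, "dy": 2, "dz": -16, "roll": 0, "gripper": 65}, {"dx": -8, "dy": 8, "dz": -8, "roll": 0, "gripper": 65}, {"dx": -10, "dy": 15, "dz": -4, "roll": 0, "gripper": 65}, {"dx": -12, "dy": 18, "dz": 0, "roll": 0, "gripper": 65}, {"dx": -12, "dy": 18, "dz": 0, "roll": 0, "gripper": 65}, {"dx": -8, "dy": 12, "dz": 0, "roll": 0, "gripper": 65}, {"dx": -5, "dy": 6, "dz": 0, "roll": 0, "gripper": 65}, {"dx": -2, "dy": 2, "dz": 0, "roll": 0, "gripper": 65}])

```text
time_s: 20.15
tool_pos: [581.0, -133.8, 154.3]
orientation: [-0.008, 0.996, 0.083, 0.008]
wrist_force: [0.7, -0.0, 0.6]
width: 65.0
```

Run:
```python
from pl import *
from fit1 import *
go("wrist",[("choke_large",(556,-153)),("cap_large",(632.5,-36))],.3,"d1")
pl([556,-153,140],10,10)
go("scene",[("choke_large",(556,-153)),("choke_small",(433,-17))],.4,"d1s")
```

```text
wrist choke_large 0.78 [244. 217.] [ 557.6 -152. ] iou 0.843
wrist cap_large 0.78 [380.  81.] [635.5 -35.7] iou 0.972
t 20.3 tcp [ 581.7 -132.7  154.3] phi 9.6 tilt 1.38 w 65.0 F [ 0.8 -0.3 -0.6] q6 -0.61
  toolz xy (deg) [0.91 1.04] q [-0.423  0.582  1.586  0.028  0.967 -0.606]
dist 35.7 per row 3.6 roll total -0.007
[-2.9  1.6  1.4] -0.001
[-2.9  1.6  1.4] -0.001
[-2.9  1.6  1.4] -0.001
[-2.9  1.6  1.4] -0.001
[-2.9  1.6  1.4] -0.001
[-2.9  1.6  1.4] -0.001
[-2.9  1.6  1.4] -0.001
[-2.9  1.6  1.4] -0.001
[-2.9  1.6  1.4] -0.001
[-2.9  1.6  1.4] -0.001
scene choke_large 0.7 [205. 238.] [ 556.1 -153.5] iou 0.829
scene choke_small 0.45 [262. 183.] [429.2 -17.3] iou 0.771
```

View pics/d1.png

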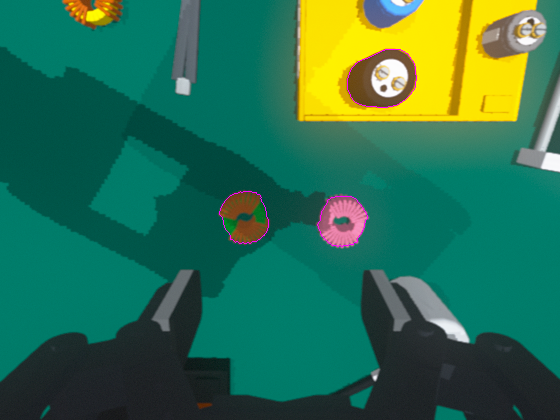

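View pics/d1s.png

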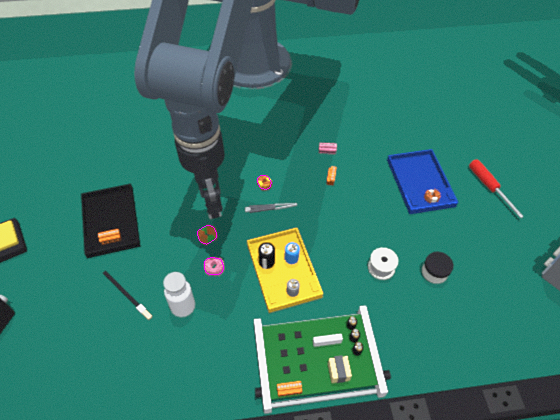

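```bash
cat > core.py <<'E'
from h import *
def core(im,c,xy,z,rad,hsv):
    """angle of core-coloured sectors in world xy (deg mod 180)"""
    h=cv2.cvtColor(im,cv2.COLOR_BGR2HSV)
    m=cv2.inRange(h,np.array(hsv[0]),np.array(hsv[1]))
    ys,xs=np.nonzero(m);W=ray(c,np.c_[xs,ys],z)[:,:2]-np.array(xy)
    k=np.hypot(*W.T)<rad*1.1;W=W[k];a=np.arctan2(W[:,1],W[:,0])
    print('n',k.sum(),'core axis deg',round(np.degrees(np.angle(np.exp(2j*a).mean())/2),1),'conc',abs(np.exp(2j*a).mean()).round(2))
    return m
E
python3 - <<'E'
from core import *
c=P("wrist");im=bot.read_camera("wrist")[:,:,::-1].copy()
cv2.imwrite("pics/d2.png",cv2.resize(im[170:270,190:390],None,fx=4,fy=4,interpolation=2))
core(im,c,(557,-152.5),18,20,([45,120,60],[75,255,255]))
E
```

```text
n 385 core axis deg 30.2 conc 0.85
```

View pics/d2.png

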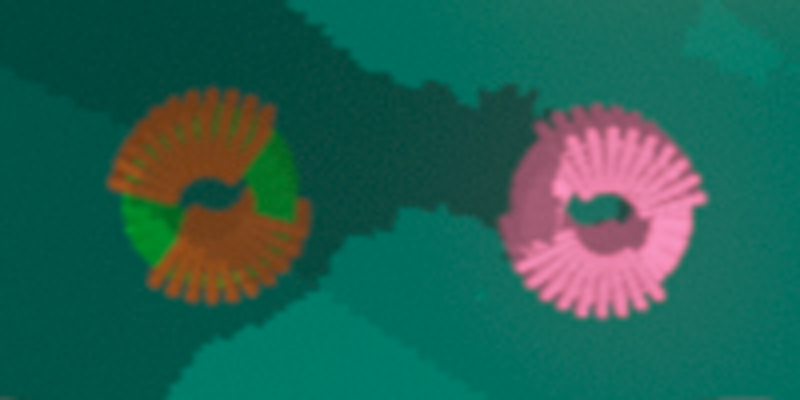

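Run:
```python
from pl import *
pl([557,-152.5,110],-60,10)
```

```text
t 20.5 tcp [ 582.  -132.2  154.4] phi 9.7 tilt 1.38 w 64.9 F [-0.2 -0.1  0.5] q6 -0.61
  toolz xy (deg) [0.92 1.02] q [-0.422  0.582  1.586  0.028  0.967 -0.607]
dist 54.9 per row 5.5 roll total 1.216
[-2.9  1.6  4.4] 0.122
[-2.7  2.   4.4] 0.122
[-2.4  2.3  4.4] 0.122
[-2.1  2.6  4.4] 0.122
[-1.8  2.8  4.4] 0.122
[-1.4  3.   4.4] 0.122
[-1.1  3.2  4.4] 0.122
[-0.7  3.3  4.4] 0.122
[-0.3  3.3  4.4] 0.122
[0.1 3.3 4.4] 0.122
```

Request:
jog_arm(increments=[{"dx": -3, "dy": 1.5, "dz": 4, "roll": 0.08, "gripper": 65}, {"dx": -3, "dy": 2, "dz": 5, "roll": 0.14, "gripper": 65}, {"dx": -3, "dy": 3, "dz": 5, "roll": 0.15, "gripper": 65}, {"dx": -3, "dy": 3, "dz": 5, "roll": 0.15, "gripper": 65}, {"dx": -2, "dy": 3, "dz": 5, "roll": 0.15, "gripper": 65}, {"dx": -1, "dy": 4, "dz": 5, "roll": 0.15, "gripper": 65}, {"dx": -1, "dy": 4, "dz": 5, "roll": 0.15, "gripper": 65}, {"dx": 0, "dy": 4, "dz": 4, "roll": 0.12, "gripper": 65}, {"dx": 0, "dy": 2, "dz": 2, "roll": 0.07, "gripper": 65}, {"dx": 0, "dy": 1, "dz": 1, "roll": 0.03, "gripper": 65}])

```text
time_s: 21.5
tool_pos: [558.9, -148.0, 111.2]
orientation: [-0.012, 0.869, -0.495, 0.004]
wrist_force: [0.4, 0.0, -0.3]
width: 65.1
```

Run:
```python
from pl import *
from fit1 import *
go("wrist",[("choke_large",(556,-153))],.3,"d3")
pl([557,-152.5,0],-60)
```

```text
t 21.6 tcp [ 558.9 -148.   111.3] phi -59.3 tilt 1.48 w 65.1 F [-1.1 -0.1 -0.2] q6 0.55
  toolz xy (deg) [1.08 1.02] q [-0.465  0.624  1.665  0.032  0.844  0.548]
dist 111.4 per row 111.4 roll total 0.013
[  3.5   6.8 111.2] 0.013
```

View pics/d3.png

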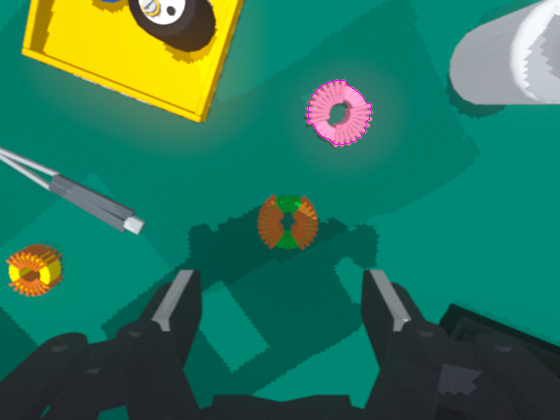

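Run:
```python
from fit1 import *
c=P("wrist");im=bot.read_camera("wrist")[:,:,::-1].copy()
h=cv2.cvtColor(im,cv2.COLOR_BGR2HSV)
m=((cv2.inRange(h,np.array([3,120,60]),np.array([22,255,255]))|cv2.inRange(h,np.array([45,150,60]),np.array([72,255,255])))>0)
m[:,:230]=0;m[:,345:]=0;m[:180]=0;m[265:]=0
m=cv2.morphologyEx(m.astype(np.uint8),cv2.MORPH_CLOSE,np.ones((15,15)))
ys,xs=np.nonzero(m);print(xs.min(),xs.max(),ys.min(),ys.max(),fit(c,m,SH["choke_large"],(556,-152)))
```

```text
258 317 195 248 (array([ 557.7, -152.4]), np.float64(0.857))
```

Request:
jog_arm(increments=[{"dx": 1, "dy": 1, "dz": 6, "roll": 0.01, "gripper": 65}, {"dx": 1, "dy": 2, "dz": 12, "roll": 0, "gripper": 65}, {"dx": 1, "dy": 2, "dz": 16, "roll": 0, "gripper": 65}, {"dx": 0, "dy": 1, "dz": 17, "roll": 0, "gripper": 65}, {"dx": 0, "dy": 0, "dz": 14, "roll": 0, "gripper": 65}, {"dx": 0, "dy": 0, "dz": 10, "roll": 0, "gripper": 65}, {"dx": 0, "dy": 0, "dz": 6, "roll": 0, "gripper": 65}, {"dx": 0, "dy": 0, "dz": 3, "roll": 0, "gripper": 65}, {"dx": 0, "dy": 0, "dz": 1, "roll": 0, "gripper": 65}, {"dx": 0, "dy": 0, "dz": 0, "roll": 0, "gripper": 65}])

```text
time_s: 22.65
tool_pos: [557.8, -152.3, 19.5]
orientation: [-0.012, 0.868, -0.497, 0.004]
wrist_force: [0.4, -0.7, 0.8]
width: 64.8
```

Run:
```python
from pl import *
pl([557.7,-152.4,1],-60)
```

```text
t 22.65 tcp [ 557.8 -152.3   19.5] phi -59.6 tilt 1.51 w 64.8 F [ 0.4 -0.7  0.8] q6 0.54
  toolz xy (deg) [1.15 0.98] q [-0.472  0.774  1.702  0.04   0.656  0.536]
dist 18.5 per row 18.5 roll total 0.007
[ 0.1  0.6 18.4] 0.007
```

Request:
jog_arm(increments=[{"dx": 0, "dy": 0, "dz": 3, "roll": 0, "gripper": 65}, {"dx": 0, "dy": 0.5, "dz": 4, "roll": 0, "gripper": 62}, {"dx": 0, "dy": 0, "dz": 4, "roll": 0, "gripper": 60}, {"dx": 0, "dy": 0, "dz": 3, "roll": 0, "gripper": 56}, {"dx": 0, "dy": 0, "dz": 2, "roll": 0, "gripper": 52}, {"dx": 0, "dy": 0, "dz": 1, "roll": 0, "gripper": 50}, {"dx": 0, "dy": 0, "dz": 0, "roll": 0, "gripper": 48}, {"dx": 0, "dy": 0, "dz": 0, "roll": 0, "gripper": 40}, {"dx": 0, "dy": 0, "dz": 0, "roll": 0, "gripper": 30}, {"dx": 0, "dy": 0, "dz": 0, "roll": 0, "gripper": 30}])

```text
time_s: 23.65
tool_pos: [559.0, -152.8, 3.0]
orientation: [-0.012, 0.868, -0.497, 0.006]
wrist_force: [-0.3, 0.8, -1.1]
width: 38.6
```

Run:
```python
from pl import *
state()
look("d4")
```

```text
t 23.65 tcp [ 559.  -152.8    3. ] phi -59.6 tilt 1.61 w 38.6 F [-0.3  0.8 -1.1] q6 0.53
  toolz xy (deg) [1.35 0.88] q [-0.472  0.803  1.704  0.042  0.621  0.534]
t 23.7 tcp [ 559.  -152.8    3. ] phi -59.6 tilt 1.61 w 38.4 F [ 0.7 -0.  -0.1] q6 0.53
```

View pics/d4.png

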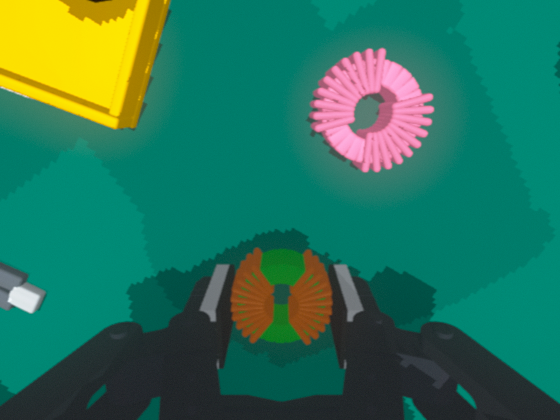

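Request:
jog_arm(increments=[{"dx": 0, "dy": 0, "dz": 0, "roll": 0, "gripper": 30}, {"dx": 0, "dy": 0, "dz": -3, "roll": 0, "gripper": 30}, {"dx": 0, "dy": 0, "dz": -10, "roll": 0, "gripper": 30}, {"dx": 0, "dy": 0, "dz": -20, "roll": 0, "gripper": 30}, {"dx": 0, "dy": 0, "dz": -25, "roll": 0, "gripper": 30}, {"dx": 0, "dy": 0, "dz": -25, "roll": 0, "gripper": 30}, {"dx": 0, "dy": 0, "dz": -20, "roll": 0, "gripper": 30}, {"dx": 0, "dy": 0, "dz": -10, "roll": 0, "gripper": 30}, {"dx": 0, "dy": 0, "dz": -4, "roll": 0, "gripper": 30}, {"dx": 0, "dy": 0, "dz": -1, "roll": 0, "gripper": 30}])

```text
time_s: 24.7
tool_pos: [555.2, -154.4, 128.0]
orientation: [-0.012, 0.868, -0.497, 0.006]
wrist_force: [0.9, -0.2, -0.3]
width: 38.2
```

Run:
```python
from pl import *
pl([423.6,337.5,125],-87,18)
```

```text
t 24.7 tcp [ 555.2 -154.4  128. ] phi -59.6 tilt 1.57 w 38.2 F [ 0.9 -0.2 -0.3] q6 0.54
  toolz xy (deg) [1.3  0.89] q [-0.478  0.595  1.662  0.032  0.872  0.542]
dist 509.2 per row 28.3 roll total 0.478
[-27.3  -7.5   0.4] 0.027
[-27.5  -6.8   0.4] 0.027
[-27.6  -6.1   0.4] 0.027
[-27.8  -5.3   0.4] 0.027
[-27.9  -4.6   0.4] 0.027
[-28.   -3.8   0.4] 0.027
[-28.1  -3.1   0.4] 0.027
[-28.2  -2.3   0.4] 0.027
[-28.2  -1.6   0.4] 0.027
[-28.3  -0.8   0.4] 0.027
[-28.3  -0.1   0.4] 0.027
[-28.3   0.7   0.4] 0.027
[-28.3   1.4   0.4] 0.027
[-28.2   2.2   0.4] 0.027
[-28.1   2.9   0.4] 0.027
[-28.1   3.7   0.4] 0.027
[-27.9   4.4   0.4] 0.027
[-27.8   5.1   0.4] 0.027
```

Request:
jog_arm(increments=[{"dx": -12, "dy": -3, "dz": 0, "roll": 0.02, "gripper": 30}, {"dx": -24, "dy": -6, "dz": 0, "roll": 0.02, "gripper": 30}, {"dx": -32, "dy": -8, "dz": 0, "roll": 0.03, "gripper": 30}, {"dx": -34, "dy": -7, "dz": 0, "roll": 0.03, "gripper": 30}, {"dx": -34, "dy": -6, "dz": 0, "roll": 0.03, "gripper": 30}, {"dx": -34, "dy": -5, "dz": 0, "roll": 0.03, "gripper": 30}, {"dx": -34, "dy": -4, "dz": 0, "roll": 0.03, "gripper": 30}, {"dx": -34, "dy": -3, "dz": 0, "roll": 0.03, "gripper": 30}, {"dx": -34, "dy": -2, "dz": 0, "roll": 0.03, "gripper": 30}, {"dx": -34, "dy": -1, "dz": 0, "roll": 0.03, "gripper": 30}])

```text
time_s: 25.7
tool_pos: [473.8, 152.0, 122.4]
orientation: [-0.009, 0.783, -0.622, -0.001]
wrist_force: [0.7, -0.4, -0.6]
width: 38.3
```

Run:
```python
from pl import *
pl([423.6,337.5,125],-87,6)
```

```text
t 25.7 tcp [473.8 152.  122.4] phi -76.9 tilt 1.06 w 38.3 F [ 0.7 -0.4 -0.6] q6 1.4
  toolz xy (deg) [0.52 0.92] q [0.076 0.527 1.86  0.023 0.745 1.402]
dist 192.3 per row 32.0 roll total 0.176
[-32.    1.2  -0. ] 0.029
[-32.    2.1  -0. ] 0.029
[-31.9   3.   -0. ] 0.029
[-31.8   4.   -0. ] 0.029
[-31.7   4.9  -0. ] 0.029
[-31.5   5.8  -0. ] 0.029
```

Request:
jog_arm(increments=[{"dx": -32, "dy": 1, "dz": 0, "roll": 0.02, "gripper": 30}, {"dx": -32, "dy": 2, "dz": 0, "roll": 0.02, "gripper": 30}, {"dx": -30, "dy": 3, "dz": 0, "roll": 0.02, "gripper": 30}, {"dx": -26, "dy": 3, "dz": 0, "roll": 0.02, "gripper": 30}, {"dx": -22, "dy": 3, "dz": 0, "roll": 0.02, "gripper": 30}, {"dx": -16, "dy": 3, "dz": 0, "roll": 0.02, "gripper": 30}, {"dx": -10, "dy": 2, "dz": 0, "roll": 0.02, "gripper": 30}, {"dx": -6, "dy": 1, "dz": 0, "roll": 0, "gripper": 30}, {"dx": -3, "dy": 0, "dz": 0, "roll": 0, "gripper": 30}, {"dx": 0, "dy": 0, "dz": 0, "roll": 0, "gripper": 30}])

```text
time_s: 26.7
tool_pos: [414.7, 332.6, 115.2]
orientation: [-0.0, 0.738, -0.675, -0.007]
wrist_force: [0.3, -0.1, -0.5]
width: 38.9
```

Run:
```python
from pl import *
from fit1 import *
pl([423.6,337.5,15],-87)
go("wrist",[("tray_blue",(471.5,340,.05))],.3,"d5")
```

```text
t 26.7 tcp [414.7 332.6 115.2] phi -84.8 tilt 0.8 w 38.9 F [ 0.3 -0.1 -0.5] q6 1.93
  toolz xy (deg) [-0.57  0.55] q [0.458 0.576 1.769 0.018 0.801 1.926]
dist 100.7 per row 100.7 roll total 0.038
[ -3.1 -10.2 100.2] 0.038
wrist tray_blue 0.93 [280. 114.] [473.3 340.4   3.3] iou 0.992
```

View pics/d5.png

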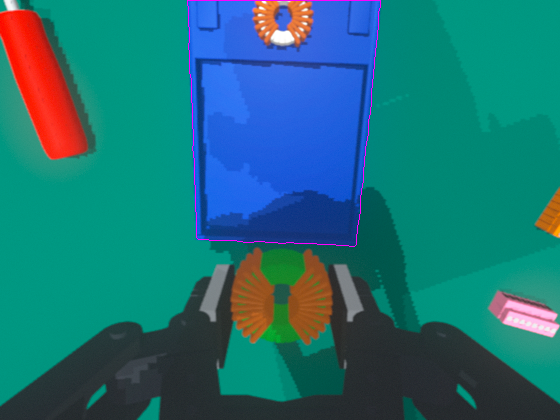

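Request:
jog_arm(increments=[{"dx": -1, "dy": -2, "dz": 2, "roll": 0.01, "gripper": 30}, {"dx": -1, "dy": -4, "dz": 4, "roll": 0.02, "gripper": 30}, {"dx": -1, "dy": -4, "dz": 10, "roll": 0, "gripper": 30}, {"dx": -1, "dy": -2, "dz": 16, "roll": 0, "gripper": 30}, {"dx": 0, "dy": -1, "dz": 16, "roll": 0, "gripper": 30}, {"dx": 0, "dy": 0, "dz": 13, "roll": 0, "gripper": 30}, {"dx": 0, "dy": 0, "dz": 9, "roll": 0, "gripper": 30}, {"dx": 0, "dy": 0, "dz": 5, "roll": 0, "gripper": 30}, {"dx": 0, "dy": 0, "dz": 2, "roll": 0, "gripper": 30}, {"dx": 0, "dy": 0, "dz": 0, "roll": 0, "gripper": 30}])

```text
time_s: 27.8
tool_pos: [431.1, 336.4, 32.2]
orientation: [-0.001, 0.725, -0.689, -0.006]
wrist_force: [-0.2, -0.6, -0.8]
width: 38.9
```

Run:
```python
from pl import *
pl([427.4,337.8,8],-86.7)
```

```text
t 27.8 tcp [431.1 336.4  32.2] phi -87.0 tilt 0.74 w 38.9 F [-0.2 -0.6 -0.8] q6 1.95
  toolz xy (deg) [-0.46  0.58] q [0.451 0.733 1.769 0.021 0.643 1.953]
dist 24.6 per row 24.6 roll total -0.006
[-1.3  3.5 24.3] -0.006
```

Next: correct sideways, lower most of the way, then creep until contact.

Request:
jog_arm(increments=[{"dx": -0.5, "dy": 1, "dz": 2, "roll": 0, "gripper": 30}, {"dx": -0.5, "dy": 1, "dz": 4, "roll": 0, "gripper": 30}, {"dx": 0, "dy": 1, "dz": 5, "roll": 0, "gripper": 30}, {"dx": 0, "dy": 0, "dz": 4, "roll": 0, "gripper": 30}, {"dx": 0, "dy": 0, "dz": 3, "roll": 0, "gripper": 30}, {"dx": 0, "dy": 0, "dz": 2, "roll": 0, "gripper": 30}, {"dx": 0, "dy": 0, "dz": 1, "roll": 0, "gripper": 30}, {"dx": 0, "dy": 0, "dz": 0.5, "roll": 0, "gripper": 30}, {"dx": 0, "dy": 0, "dz": 0, "roll": 0, "gripper": 30}, {"dx": 0, "dy": 0, "dz": 0, "roll": 0, "gripper": 30}])

```text
time_s: 28.8
tool_pos: [428.6, 338.4, 10.6]
orientation: [-0.003, 0.725, -0.688, -0.006]
wrist_force: [0.0, 0.1, -1.0]
width: 38.7
```

Run:
```python
from pl import *
pl([427.4,337.8,7],-86.7)
```

```text
t 28.8 tcp [428.6 338.4  10.6] phi -87.0 tilt 0.73 w 38.7 F [ 0.   0.1 -1. ] q6 1.96
  toolz xy (deg) [-0.28  0.67] q [0.457 0.771 1.779 0.023 0.591 1.956]
dist 3.8 per row 3.8 roll total -0.006
[0.5 1.3 3.6] -0.006
```

Request:
jog_arm(increments=[{"dx": 0, "dy": 0.5, "dz": 0.7, "roll": 0, "gripper": 30}, {"dx": 0, "dy": 0.5, "dz": 0.7, "roll": 0, "gripper": 30}, {"dx": 0, "dy": 0, "dz": 0.7, "roll": 0, "gripper": 30}, {"dx": 0, "dy": 0, "dz": 0.6, "roll": 0, "gripper": 30}, {"dx": 0, "dy": 0, "dz": 0.5, "roll": 0, "gripper": 30}, {"dx": 0, "dy": 0, "dz": 0.5, "roll": 0, "gripper": 30}, {"dx": 0, "dy": 0, "dz": 0.4, "roll": 0, "gripper": 30}, {"dx": 0, "dy": 0, "dz": 0.3, "roll": 0, "gripper": 30}, {"dx": 0, "dy": 0, "dz": 0, "roll": 0, "gripper": 30}, {"dx": 0, "dy": 0, "dz": 0, "roll": 0, "gripper": 30}])

```text
time_s: 29.8
tool_pos: [427.8, 338.5, 7.3]
orientation: [-0.003, 0.725, -0.688, -0.006]
wrist_force: [-0.9, 0.6, 1.1]
width: 38.8
```

Run:
```python
from pl import *
pl([427.4,337.8,7],-86.7)
```

```text
t 29.8 tcp [427.8 338.5   7.3] phi -87.0 tilt 0.73 w 38.8 F [-0.9  0.6  1.1] q6 1.96
  toolz xy (deg) [-0.21  0.7 ] q [0.457 0.776 1.782 0.023 0.582 1.957]
dist 0.8 per row 0.8 roll total -0.005
[0.6 0.4 0.3] -0.005
```

Request:
jog_arm(increments=[{"dx": 0, "dy": 0, "dz": 0.4, "roll": 0, "gripper": 30}, {"dx": 0, "dy": 0, "dz": 0.4, "roll": 0, "gripper": 30}, {"dx": 0, "dy": 0, "dz": 0, "roll": 0, "gripper": 30}, {"dx": 0, "dy": 0, "dz": 0, "roll": 0, "gripper": 41}, {"dx": 0, "dy": 0, "dz": 0, "roll": 0, "gripper": 46}, {"dx": 0, "dy": 0, "dz": 0, "roll": 0, "gripper": 52}, {"dx": 0, "dy": 0, "dz": 0, "roll": 0, "gripper": 52}, {"dx": 0, "dy": 0, "dz": -4, "roll": 0, "gripper": 52}, {"dx": 0, "dy": 0, "dz": -10, "roll": 0, "gripper": 52}, {"dx": 0, "dy": 0, "dz": -18, "roll": 0, "gripper": 52}])

```text
time_s: 30.8
tool_pos: [426.5, 337.4, 37.6]
orientation: [-0.001, 0.725, -0.688, -0.006]
wrist_force: [-0.2, 0.4, -0.7]
width: 52.0
```

Request:
jog_arm(increments=[{"dx": 0, "dy": 0, "dz": -25, "roll": 0, "gripper": 52}, {"dx": 0, "dy": 0, "dz": -25, "roll": 0, "gripper": 60}, {"dx": 8, "dy": 0, "dz": -15, "roll": 0, "gripper": 60}, {"dx": 18, "dy": 0, "dz": -5, "roll": 0, "gripper": 60}, {"dx": 28, "dy": 0, "dz": 0, "roll": 0, "gripper": 60}, {"dx": 34, "dy": 0, "dz": 0, "roll": 0, "gripper": 60}, {"dx": 34, "dy": 0, "dz": 0, "roll": 0, "gripper": 60}, {"dx": 34, "dy": 0, "dz": 0, "roll": 0, "gripper": 60}, {"dx": 34, "dy": 0, "dz": 0, "roll": 0, "gripper": 60}, {"dx": 34, "dy": 0, "dz": 0, "roll": 0, "gripper": 60}])

```text
time_s: 31.8
tool_pos: [443.6, 111.2, 118.7]
orientation: [-0.01, 0.729, -0.685, -0.001]
wrist_force: [0.9, -0.7, -0.4]
width: 60.2
```

Run:
```python
from pl import *
from fit1 import *
pl([432,-17,140],None,5)
go("scene",[("choke_small",(431,-17)),("choke_large",(427,338))],.4,"e1s")
```

```text
t 31.8 tcp [443.6 111.2 118.7] phi -86.4 tilt 1.15 w 60.2 F [ 0.9 -0.7 -0.4] q6 1.48
  toolz xy (deg) [0.65 0.94] q [-0.011  0.497  1.962  0.027  0.672  1.477]
dist 130.4 per row 26.1 roll total 0
[25.4  3.9 -4.7] 0.0
[25.4  3.9 -4.7] 0.0
[25.4  3.9 -4.7] 0.0
[25.4  3.9 -4.7] 0.0
[25.4  3.9 -4.7] 0.0
scene choke_small 0.44 [262. 182.] [430.6 -16.7] iou 0.827
scene choke_large 0.58 [415. 164.] [419.2 342.4] iou 0.65
```

View pics/e1s.png

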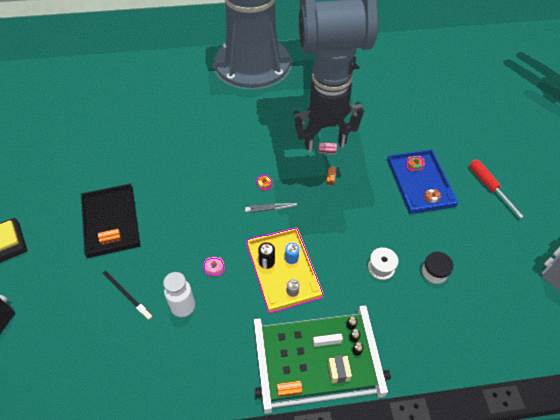

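Request:
jog_arm(increments=[{"dx": 28, "dy": 3, "dz": -4, "roll": 0, "gripper": 60}, {"dx": 25, "dy": 4, "dz": -4, "roll": 0, "gripper": 60}, {"dx": 20, "dy": 4, "dz": -4, "roll": 0, "gripper": 60}, {"dx": 15, "dy": 3, "dz": -3, "roll": 0, "gripper": 60}, {"dx": 10, "dy": 2, "dz": -2, "roll": 0, "gripper": 60}, {"dx": 6, "dy": 1, "dz": 0, "roll": 0, "gripper": 60}, {"dx": 3, "dy": 0, "dz": 0, "roll": 0, "gripper": 60}, {"dx": 1, "dy": 0, "dz": 0, "roll": 0, "gripper": 60}, {"dx": 0, "dy": 0, "dz": 0, "roll": 0, "gripper": 60}, {"dx": 0, "dy": 0, "dz": 0, "roll": 0, "gripper": 60}])

```text
time_s: 32.95
tool_pos: [433.8, 5.7, 136.8]
orientation: [-0.012, 0.731, -0.683, -0.001]
wrist_force: [-0.7, 0.3, -0.5]
width: 59.6
```

Run:
```python
from pl import *
from fit1 import *
go("wrist",[("choke_small",(431,-17))],.2,"e2")
pl([431,-17,100])
from core import *
c=P("wrist");im=cv2.imread("pics/e2.png")
core(im,c,(431,-17),16,17,([23,120,120],[32,255,255]))
```

```text
wrist choke_small 0.67 [312. 208.] [434.2 -16. ] iou 0.759
t 33.05 tcp [433.7   5.6 136.8] phi -86.1 tilt 1.36 w 59.9 F [-0.7 -0.1 -0.3] q6 1.22
  toolz xy (deg) [0.86 1.05] q [-0.261  0.439  2.003  0.034  0.69   1.216]
dist 43.3 per row 43.3 roll total 0
[23.   4.9 36.3] 0.0
n 301 core axis deg -63.6 conc 0.47
```

View pics/e2.png

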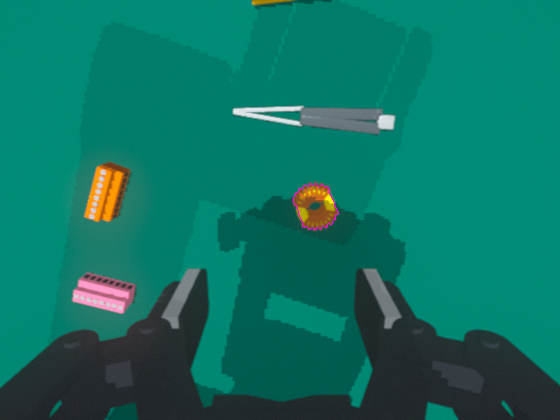

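Run:
```python
from pl import *
c=P("wrist");im=cv2.imread("pics/e2.png")
print(ray(c,[[234,112],[302,125],[340,132],[392,125]],5)[:,:2].round())
cv2.imwrite("pics/e2c.png",cv2.resize(im[170:250,270:360],None,fx=6,fy=6,interpolation=2))
s,Rm,phi=state()
pl([433,-16,90],-150,10)
```

```text
[[498.  47.]
 [492.  -2.]
 [489. -30.]
 [497. -66.]]
t 33.05 tcp [433.7   5.6 136.8] phi -86.1 tilt 1.36 w 59.9 F [-0.7 -0.1 -0.3] q6 1.22
  toolz xy (deg) [0.86 1.05] q [-0.261  0.439  2.003  0.034  0.69   1.216]
t 33.05 tcp [433.7   5.6 136.8] phi -86.1 tilt 1.36 w 59.9 F [-0.7 -0.1 -0.3] q6 1.22
  toolz xy (deg) [0.86 1.05] q [-0.261  0.439  2.003  0.034  0.69   1.216]
dist 51.5 per row 5.2 roll total 1.115
[2.2 0.3 4.6] 0.111
[2.3 0.  4.6] 0.111
[ 2.2 -0.2  4.6] 0.111
[ 2.2 -0.5  4.6] 0.111
[ 2.1 -0.7  4.6] 0.111
[ 2.1 -0.9  4.6] 0.111
[ 1.9 -1.2  4.6] 0.111
[ 1.8 -1.4  4.6] 0.111
[ 1.6 -1.6  4.6] 0.111
[ 1.5 -1.7  4.6] 0.111
```

View pics/e2c.png

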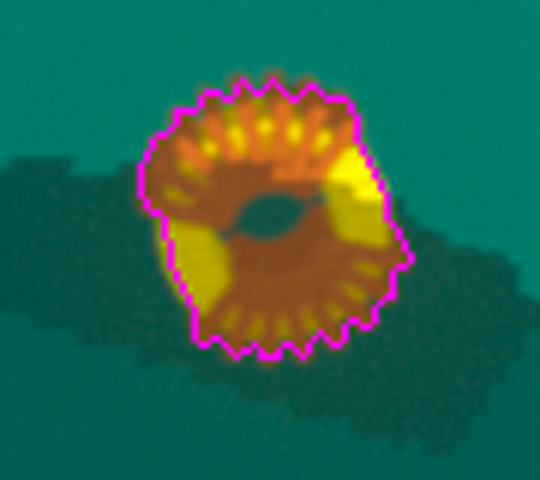

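Request:
jog_arm(increments=[{"dx": 1, "dy": 0, "dz": 2, "roll": 0.08, "gripper": 58}, {"dx": 2, "dy": 0, "dz": 4, "roll": 0.13, "gripper": 58}, {"dx": 3, "dy": 0, "dz": 6, "roll": 0.15, "gripper": 58}, {"dx": 3, "dy": -1, "dz": 6, "roll": 0.15, "gripper": 58}, {"dx": 3, "dy": -1, "dz": 6, "roll": 0.15, "gripper": 58}, {"dx": 3, "dy": -2, "dz": 6, "roll": 0.15, "gripper": 58}, {"dx": 3, "dy": -2, "dz": 5, "roll": 0.13, "gripper": 58}, {"dx": 2, "dy": -2, "dz": 3, "roll": 0.1, "gripper": 58}, {"dx": 1, "dy": -1, "dz": 2, "roll": 0.06, "gripper": 58}, {"dx": 0, "dy": 0, "dz": 0, "roll": 0.02, "gripper": 58}])

```text
time_s: 34.05
tool_pos: [432.8, -16.0, 94.2]
orientation: [0.009, -0.246, 0.969, 0.007]
wrist_force: [-0.1, 1.0, -0.2]
width: 57.8
```

Run:
```python
from pl import *
from fit1 import *
go("wrist",[("choke_small",(433,-16))],.2,"e3")
pl([433,-16,20],-152)
```

```text
wrist choke_small 0.57 [288. 217.] [434.6 -17. ] iou 0.777
t 34.15 tcp [432.9 -15.9  94.5] phi -151.4 tilt 1.38 w 57.9 F [-0.4 -0.6  0.2] q6 2.3
  toolz xy (deg) [0.86 1.08] q [-0.312  0.529  2.037  0.042  0.568  2.296]
dist 74.5 per row 74.5 roll total 0.01
[ 1.6 -0.8 74.5] 0.01
```

View pics/e3.png

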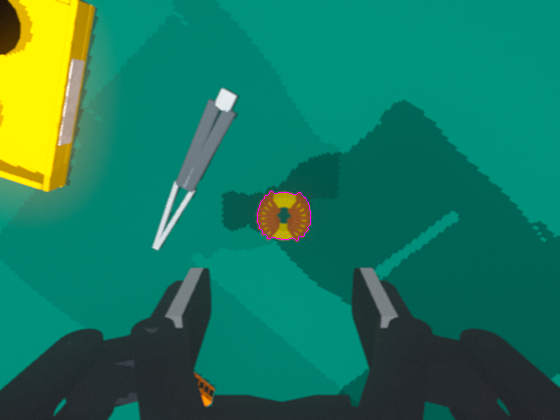

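Request:
jog_arm(increments=[{"dx": 0, "dy": 0, "dz": 4, "roll": 0, "gripper": 52}, {"dx": 0, "dy": 0, "dz": 9, "roll": 0.01, "gripper": 52}, {"dx": 0, "dy": 0, "dz": 14, "roll": 0, "gripper": 52}, {"dx": 0, "dy": 0, "dz": 15, "roll": 0, "gripper": 52}, {"dx": 0, "dy": 0, "dz": 12, "roll": 0, "gripper": 52}, {"dx": 0, "dy": 0, "dz": 8, "roll": 0, "gripper": 52}, {"dx": 0, "dy": 0, "dz": 4, "roll": 0, "gripper": 52}, {"dx": 0, "dy": 0, "dz": 2, "roll": 0, "gripper": 52}, {"dx": 0, "dy": 0, "dz": 0, "roll": 0, "gripper": 52}, {"dx": 0, "dy": 0, "dz": 0, "roll": 0, "gripper": 52}])

```text
time_s: 35.15
tool_pos: [435.3, -14.2, 22.2]
orientation: [0.011, -0.243, 0.97, 0.007]
wrist_force: [-0.0, -0.4, -0.2]
width: 52.1
```

Run:
```python
from pl import *
pl([434,-17,1],-152)
```

```text
t 35.15 tcp [435.3 -14.2  22.2] phi -151.9 tilt 1.44 w 52.1 F [-0.  -0.4 -0.2] q6 2.29
  toolz xy (deg) [1.01 1.03] q [-0.306  0.697  2.067  0.063  0.367  2.286]
dist 21.4 per row 21.4 roll total 0.002
[ 3.  -2.1 21.1] 0.002
```

Request:
jog_arm(increments=[{"dx": 1, "dy": -1, "dz": 2, "roll": 0, "gripper": 50}, {"dx": 1, "dy": -1, "dz": 4, "roll": 0, "gripper": 50}, {"dx": 0.5, "dy": 0, "dz": 4, "roll": 0, "gripper": 50}, {"dx": 0, "dy": 0, "dz": 4, "roll": 0, "gripper": 48}, {"dx": 0, "dy": 0, "dz": 3, "roll": 0, "gripper": 46}, {"dx": 0, "dy": 0, "dz": 2, "roll": 0, "gripper": 44}, {"dx": 0, "dy": 0, "dz": 1, "roll": 0, "gripper": 42}, {"dx": 0, "dy": 0, "dz": 0, "roll": 0, "gripper": 38}, {"dx": 0, "dy": 0, "dz": 0, "roll": 0, "gripper": 25}, {"dx": 0, "dy": 0, "dz": 0, "roll": 0, "gripper": 25}])

```text
time_s: 36.15
tool_pos: [435.2, -17.3, 1.7]
orientation: [0.012, -0.243, 0.97, 0.006]
wrist_force: [-0.6, 0.1, -0.9]
width: 32.3
```

Run:
```python
from pl import *
pl([434,-17,1],-152)
look("e4")
```

```text
t 36.15 tcp [435.2 -17.3   1.7] phi -151.9 tilt 1.53 w 32.3 F [-0.6  0.1 -0.9] q6 2.27
  toolz xy (deg) [1.17 0.97] q [-0.313  0.746  2.073  0.074  0.309  2.267]
dist 1.4 per row 1.4 roll total 0.003
[0.9 0.8 0.6] 0.003
t 36.2 tcp [435.2 -17.3   1.6] phi -151.9 tilt 1.53 w 32.3 F [ 0.1  0.3 -0.3] q6 2.27
```

View pics/e4.png

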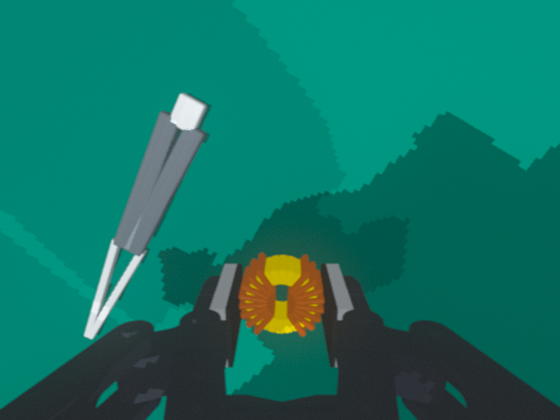

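Request:
jog_arm(increments=[{"dx": 0, "dy": 0, "dz": 0, "roll": 0, "gripper": 25}, {"dx": 0, "dy": 0, "dz": -3, "roll": 0, "gripper": 25}, {"dx": 0, "dy": 0, "dz": -10, "roll": 0, "gripper": 25}, {"dx": 0, "dy": 0, "dz": -20, "roll": 0, "gripper": 25}, {"dx": 0, "dy": 0, "dz": -24, "roll": -0.03, "gripper": 25}, {"dx": 0, "dy": 0, "dz": -24, "roll": -0.05, "gripper": 25}, {"dx": 0, "dy": 0, "dz": -18, "roll": -0.1, "gripper": 25}, {"dx": 0, "dy": 0, "dz": -10, "roll": -0.1, "gripper": 25}, {"dx": 0, "dy": 0, "dz": -4, "roll": -0.1, "gripper": 25}, {"dx": 0, "dy": 0, "dz": -1, "roll": -0.1, "gripper": 25}])

```text
time_s: 37.2
tool_pos: [431.3, -19.0, 124.7]
orientation: [0.013, -0.475, 0.88, 0.002]
wrist_force: [0.0, -0.4, -1.4]
width: 32.6
```

Run:
```python
from pl import *
pl([483,341,125],-86.7,15)
```

```text
t 37.2 tcp [431.3 -19.  124.7] phi -123.3 tilt 1.53 w 32.6 F [ 0.  -0.4 -1.4] q6 1.8
  toolz xy (deg) [1.22 0.91] q [-0.32   0.461  2.022  0.036  0.644  1.803]
dist 363.7 per row 24.2 roll total -0.638
[-22.   10.3   0.4] -0.043
[-22.4   9.4   0.4] -0.043
[-22.7   8.4   0.4] -0.043
[-23.1   7.4   0.4] -0.043
[-23.4   6.4   0.4] -0.043
[-23.6   5.4   0.4] -0.043
[-23.8   4.4   0.4] -0.043
[-24.    3.4   0.4] -0.043
[-24.1   2.4   0.4] -0.043
[-24.2   1.3   0.4] -0.043
[-24.2   0.3   0.4] -0.043
[-24.2  -0.7   0.4] -0.043
[-24.2  -1.7   0.4] -0.043
[-24.1  -2.8   0.4] -0.043
[-23.9  -3.8   0.4] -0.043
```

Request:
jog_arm(increments=[{"dx": -10, "dy": 5, "dz": 0, "roll": -0.08, "gripper": 25}, {"dx": -20, "dy": 9, "dz": 0, "roll": -0.08, "gripper": 25}, {"dx": -26, "dy": 9, "dz": 0, "roll": -0.08, "gripper": 25}, {"dx": -29, "dy": 8, "dz": 0, "roll": -0.08, "gripper": 25}, {"dx": -30, "dy": 5, "dz": 0, "roll": -0.08, "gripper": 25}, {"dx": -30, "dy": 3, "dz": 0, "roll": -0.06, "gripper": 25}, {"dx": -30, "dy": 1, "dz": 0, "roll": -0.04, "gripper": 25}, {"dx": -30, "dy": -1, "dz": 0, "roll": -0.02, "gripper": 25}, {"dx": -30, "dy": -3, "dz": 0, "roll": 0, "gripper": 25}, {"dx": -30, "dy": -4, "dz": 0, "roll": 0, "gripper": 25}])

```text
time_s: 38.2
tool_pos: [455.3, 257.0, 137.4]
orientation: [0.014, -0.691, 0.723, -0.005]
wrist_force: [-0.3, -0.2, -0.5]
width: 32.2
```

Run:
```python
from pl import *
pl([483,341,120],-86.7,5)
```

```text
t 38.2 tcp [455.3 257.  137.4] phi -92.6 tilt 1.66 w 32.2 F [-0.3 -0.2 -0.5] q6 1.91
  toolz xy (deg) [1.5 0.7] q [0.298 0.521 1.798 0.006 0.794 1.91 ]
dist 90.1 per row 18.0 roll total -0.103
[-17.   -4.7   3.8] -0.021
[-16.9  -5.    3.8] -0.021
[-16.8  -5.4   3.8] -0.021
[-16.7  -5.7   3.8] -0.021
[-16.5  -6.1   3.8] -0.021
```

Request:
jog_arm(increments=[{"dx": -20, "dy": -6, "dz": 1, "roll": -0.03, "gripper": 25}, {"dx": -16, "dy": -6, "dz": 2, "roll": -0.03, "gripper": 25}, {"dx": -12, "dy": -5, "dz": 3, "roll": -0.02, "gripper": 25}, {"dx": -9, "dy": -4, "dz": 3, "roll": -0.02, "gripper": 25}, {"dx": -6, "dy": -3, "dz": 3, "roll": 0, "gripper": 25}, {"dx": -3, "dy": -2, "dz": 2, "roll": 0, "gripper": 25}, {"dx": -1, "dy": 0, "dz": 1, "roll": 0, "gripper": 25}, {"dx": 0, "dy": 0, "dz": 0, "roll": 0, "gripper": 25}, {"dx": 0, "dy": 0, "dz": 0, "roll": 0, "gripper": 25}, {"dx": 0, "dy": 0, "dz": 0, "roll": 0, "gripper": 25}])

```text
time_s: 39.2
tool_pos: [479.7, 328.2, 125.5]
orientation: [-0.012, 0.729, -0.685, 0.005]
wrist_force: [-0.3, -0.8, -1.4]
width: 32.6
```

Run:
```python
from pl import *
pl([483,341,25],-86.7)
look("e5")
```

```text
t 39.2 tcp [479.7 328.2 125.5] phi -86.5 tilt 1.55 w 32.6 F [-0.3 -0.8 -1.4] q6 1.92
  toolz xy (deg) [1.42 0.61] q [ 0.408  0.601  1.658 -0.     0.855  1.917]
dist 101.4 per row 101.4 roll total 0.004
[-11.6  -1.5 100.7] 0.004
t 39.25 tcp [479.7 328.2 125.6] phi -86.5 tilt 1.55 w 32.3 F [ 0.3  0.2 -1.3] q6 1.92
```

View pics/e5.png

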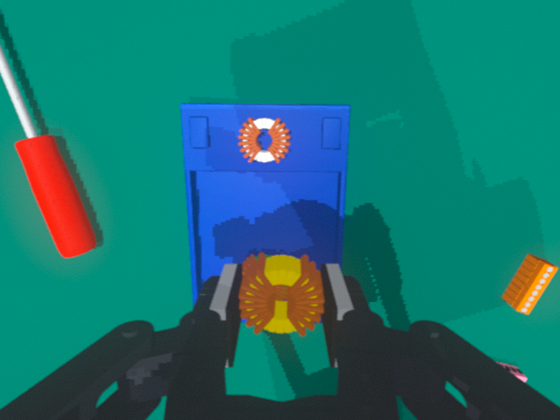

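Request:
jog_arm(increments=[{"dx": -2, "dy": 0, "dz": 3, "roll": 0, "gripper": 25}, {"dx": -4, "dy": -1, "dz": 8, "roll": 0, "gripper": 25}, {"dx": -3, "dy": 0, "dz": 14, "roll": 0, "gripper": 25}, {"dx": -2, "dy": 0, "dz": 17, "roll": 0, "gripper": 25}, {"dx": -1, "dy": 0, "dz": 16, "roll": 0, "gripper": 25}, {"dx": 0, "dy": 0, "dz": 12, "roll": 0, "gripper": 25}, {"dx": 0, "dy": 0, "dz": 8, "roll": 0, "gripper": 25}, {"dx": 0, "dy": 0, "dz": 4, "roll": 0, "gripper": 25}, {"dx": 0, "dy": 0, "dz": 2, "roll": 0, "gripper": 25}, {"dx": 0, "dy": 0, "dz": 0, "roll": 0, "gripper": 25}])

```text
time_s: 40.25
tool_pos: [481.8, 342.5, 33.6]
orientation: [-0.012, 0.728, -0.685, 0.005]
wrist_force: [0.3, -0.4, -0.3]
width: 32.2
```

Run:
```python
from pl import *
pl([483,341,6],-86.7)
```

```text
t 40.25 tcp [481.8 342.5  33.6] phi -86.5 tilt 1.46 w 32.2 F [ 0.3 -0.4 -0.3] q6 1.94
  toolz xy (deg) [1.34 0.58] q [ 4.290e-01  7.570e-01  1.673e+00 -1.000e-03  6.850e-01  1.939e+00]
dist 27.6 per row 27.6 roll total 0.004
[ 1.8 -0.5 27.6] 0.004
```

Request:
jog_arm(increments=[{"dx": 0.5, "dy": 0, "dz": 2, "roll": 0, "gripper": 25}, {"dx": 1, "dy": -0.5, "dz": 4, "roll": 0, "gripper": 25}, {"dx": 0, "dy": 0, "dz": 5, "roll": 0, "gripper": 25}, {"dx": 0, "dy": 0, "dz": 5, "roll": 0, "gripper": 25}, {"dx": 0, "dy": 0, "dz": 4, "roll": 0, "gripper": 25}, {"dx": 0, "dy": 0, "dz": 2, "roll": 0, "gripper": 25}, {"dx": 0, "dy": 0, "dz": 1, "roll": 0, "gripper": 25}, {"dx": 0, "dy": 0, "dz": 0.5, "roll": 0, "gripper": 25}, {"dx": 0, "dy": 0, "dz": 0, "roll": 0, "gripper": 25}, {"dx": 0, "dy": 0, "dz": 0, "roll": 0, "gripper": 25}])

```text
time_s: 41.25
tool_pos: [484.5, 341.7, 9.9]
orientation: [-0.014, 0.728, -0.685, 0.006]
wrist_force: [-0.3, 1.0, -0.0]
width: 32.2
```

Run:
```python
from pl import *
pl([483,341,6],-86.7)
```

```text
t 41.25 tcp [484.5 341.7   9.9] phi -86.5 tilt 1.7 w 32.2 F [-0.3  1.  -0. ] q6 1.94
  toolz xy (deg) [1.56 0.67] q [ 4.260e-01  7.980e-01  1.677e+00 -1.000e-03  6.380e-01  1.936e+00]
dist 4.2 per row 4.2 roll total 0.004
[0.6 1.7 3.8] 0.004
```

Request:
jog_arm(increments=[{"dx": 0, "dy": 0.5, "dz": 0.8, "roll": 0, "gripper": 25}, {"dx": 0, "dy": 0.5, "dz": 0.8, "roll": 0, "gripper": 25}, {"dx": 0, "dy": 0, "dz": 0.6, "roll": 0, "gripper": 25}, {"dx": 0, "dy": 0, "dz": 0.6, "roll": 0, "gripper": 25}, {"dx": 0, "dy": 0, "dz": 0.5, "roll": 0, "gripper": 25}, {"dx": 0, "dy": 0, "dz": 0.4, "roll": 0, "gripper": 25}, {"dx": 0, "dy": 0, "dz": 0.4, "roll": 0, "gripper": 25}, {"dx": 0, "dy": 0, "dz": 0.3, "roll": 0, "gripper": 25}, {"dx": 0, "dy": 0, "dz": 0, "roll": 0, "gripper": 25}, {"dx": 0, "dy": 0, "dz": 0, "roll": 0, "gripper": 25}])

```text
time_s: 42.25
tool_pos: [483.8, 341.9, 6.1]
orientation: [-0.014, 0.728, -0.685, 0.006]
wrist_force: [1.0, 0.9, -0.2]
width: 32.6
```

Run:
```python
from pl import *
for i in range(3):
    state(); 
pl([483,341,6],-86.7)
```

```text
t 42.25 tcp [483.8 341.9   6.1] phi -86.5 tilt 1.76 w 32.6 F [ 1.   0.9 -0.2] q6 1.94
  toolz xy (deg) [1.61 0.7 ] q [ 4.270e-01  8.040e-01  1.679e+00 -1.000e-03  6.280e-01  1.937e+00]
t 42.25 tcp [483.8 341.9   6.1] phi -86.5 tilt 1.76 w 32.6 F [ 1.   0.9 -0.2] q6 1.94
  toolz xy (deg) [1.61 0.7 ] q [ 4.270e-01  8.040e-01  1.679e+00 -1.000e-03  6.280e-01  1.937e+00]
t 42.25 tcp [483.8 341.9   6.1] phi -86.5 tilt 1.76 w 32.6 F [ 1.   0.9 -0.2] q6 1.94
  toolz xy (deg) [1.61 0.7 ] q [ 4.270e-01  8.040e-01  1.679e+00 -1.000e-03  6.280e-01  1.937e+00]
t 42.25 tcp [483.8 341.9   6.1] phi -86.5 tilt 1.76 w 32.6 F [ 1.   0.9 -0.2] q6 1.94
  toolz xy (deg) [1.61 0.7 ] q [ 4.270e-01  8.040e-01  1.679e+00 -1.000e-03  6.280e-01  1.937e+00]
dist 1.2 per row 1.2 roll total 0.004
[0.8 0.9 0.1] 0.004
```

Request:
jog_arm(increments=[{"dx": 0, "dy": 0, "dz": 0.4, "roll": 0, "gripper": 25}, {"dx": 0, "dy": 0, "dz": 0.4, "roll": 0, "gripper": 25}, {"dx": 0, "dy": 0, "dz": 0.4, "roll": 0, "gripper": 25}, {"dx": 0, "dy": 0, "dz": 0, "roll": 0, "gripper": 25}, {"dx": 0, "dy": 0, "dz": 0, "roll": 0, "gripper": 25}, {"dx": 0, "dy": 0, "dz": 0, "roll": 0, "gripper": 25}, {"dx": 0, "dy": 0, "dz": 0, "roll": 0, "gripper": 25}, {"dx": 0, "dy": 0, "dz": 0, "roll": 0, "gripper": 25}, {"dx": 0, "dy": 0, "dz": 0, "roll": 0, "gripper": 25}, {"dx": 0, "dy": 0, "dz": 0, "roll": 0, "gripper": 25}])

```text
time_s: 43.25
tool_pos: [483.9, 341.9, 5.9]
orientation: [-0.014, 0.728, -0.685, 0.006]
wrist_force: [-1.2, -0.7, 2.8]
width: 32.5
```

Request:
jog_arm(increments=[{"dx": 0, "dy": 0, "dz": 0, "roll": 0, "gripper": 35}, {"dx": 0, "dy": 0, "dz": 0, "roll": 0, "gripper": 40}, {"dx": 0, "dy": 0, "dz": 0, "roll": 0, "gripper": 46}, {"dx": 0, "dy": 0, "dz": 0, "roll": 0, "gripper": 46}, {"dx": 0, "dy": 0, "dz": -4, "roll": 0, "gripper": 46}, {"dx": 0, "dy": 0, "dz": -12, "roll": 0, "gripper": 46}, {"dx": 0, "dy": 0, "dz": -20, "roll": 0, "gripper": 46}, {"dx": 0, "dy": 0, "dz": -25, "roll": 0, "gripper": 46}, {"dx": 0, "dy": 0, "dz": -25, "roll": 0, "gripper": 46}, {"dx": 4, "dy": 1, "dz": -20, "roll": 0, "gripper": 46}])

```text
time_s: 44.25
tool_pos: [478.6, 336.0, 114.4]
orientation: [-0.012, 0.729, -0.685, 0.005]
wrist_force: [0.1, -0.4, -0.1]
width: 45.7
```

Run:
```python
from pl import *
pl([434.5,139,140],-15+0,12)
pl([434.5,139,140],-105+0,8)
look("f1")
```

```text
t 44.25 tcp [478.6 336.  114.4] phi -86.5 tilt 1.49 w 45.7 F [ 0.1 -0.4 -0.1] q6 1.93
  toolz xy (deg) [1.36 0.59] q [ 0.421  0.622  1.655 -0.     0.838  1.931]
dist 203.5 per row 17.0 roll total -1.247
[16.1  4.6 -2.4] -0.104
[15.6  6.3 -2.4] -0.104
[14.8  7.9 -2.4] -0.104
[13.9  9.4 -2.4] -0.104
[12.9 10.8 -2.4] -0.104
[11.7 12.  -2.4] -0.104
[10.4 13.2 -2.4] -0.104
[ 9.  14.2 -2.4] -0.104
[ 7.5 15.  -2.4] -0.104
[ 5.9 15.7 -2.4] -0.104
[ 4.2 16.3 -2.4] -0.104
[ 2.5 16.6 -2.4] -0.104
t 44.25 tcp [478.6 336.  114.4] phi -86.5 tilt 1.49 w 45.7 F [ 0.1 -0.4 -0.1] q6 1.93
  toolz xy (deg) [1.36 0.59] q [ 0.421  0.622  1.655 -0.     0.838  1.931]
dist 203.5 per row 25.4 roll total 0.324
[24.2  6.9 -3.6] 0.04
[24.5  6.  -3.6] 0.04
[24.7  5.  -3.6] 0.04
[24.9  4.  -3.6] 0.04
[25.   3.  -3.6] 0.04
[25.1  1.9 -3.6] 0.04
[25.2  0.9 -3.6] 0.04
[25.2 -0.1 -3.6] 0.04
t 44.3 tcp [480.  336.1 117.5] phi -86.5 tilt 1.76 w 46.1 F [-0.2 -0.3  2.2] q6 1.93
```

View pics/f1.png

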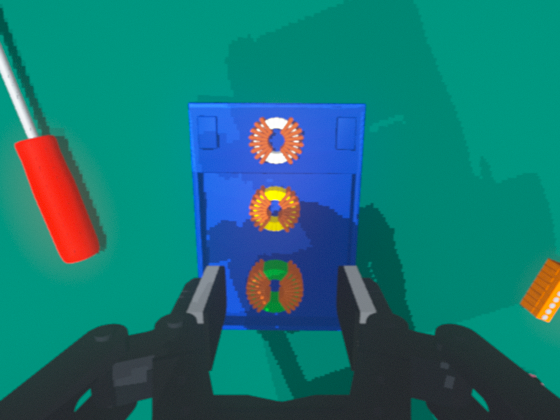

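Request:
jog_arm(increments=[{"dx": 10, "dy": 3, "dz": -3, "roll": 0.02, "gripper": 46}, {"dx": 22, "dy": 6, "dz": -3, "roll": 0.04, "gripper": 46}, {"dx": 30, "dy": 7, "dz": -3, "roll": 0.05, "gripper": 46}, {"dx": 32, "dy": 6, "dz": -3, "roll": 0.05, "gripper": 46}, {"dx": 30, "dy": 4, "dz": -3, "roll": 0.05, "gripper": 46}, {"dx": 26, "dy": 2, "dz": -3, "roll": 0.04, "gripper": 46}, {"dx": 18, "dy": 1, "dz": -2, "roll": 0.03, "gripper": 46}, {"dx": 10, "dy": 0, "dz": -1, "roll": 0.02, "gripper": 46}, {"dx": 5, "dy": 0, "dz": 0, "roll": 0.01, "gripper": 46}, {"dx": 2, "dy": 0, "dz": 0, "roll": 0, "gripper": 46}])

```text
time_s: 45.3
tool_pos: [429.6, 143.9, 136.8]
orientation: [0.015, -0.607, 0.795, -0.003]
wrist_force: [-0.6, -0.3, -0.6]
width: 46.0
```

Run:
```python
from pl import *
from fit1 import *
go("wrist",[("terminal_block",(434.5,139.2,np.radians(165)))],.3,"f2")
pl([434.5,139,20],-105)
```

```text
wrist terminal_block 0.66 [294. 195.] [433.8 138.3 162.8] iou 0.939
t 45.4 tcp [429.8 144.4 136.8] phi -105.2 tilt 1.77 w 45.9 F [1.5 0.3 0.5] q6 1.89
  toolz xy (deg) [1.61 0.74] q [0.069 0.453 1.968 0.017 0.692 1.893]
dist 117.0 per row 117.0 roll total -0.004
[  6.3  -3.1 116.8] -0.004
```

View pics/f2.png

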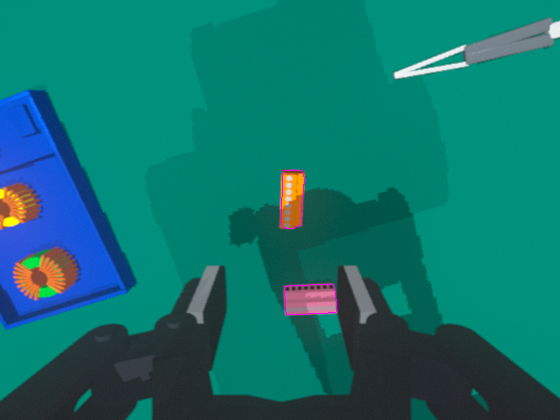

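Request:
jog_arm(increments=[{"dx": 1, "dy": -1, "dz": 4, "roll": 0.01, "gripper": 44}, {"dx": 2, "dy": -1, "dz": 10, "roll": 0.02, "gripper": 44}, {"dx": 2, "dy": -1, "dz": 16, "roll": 0, "gripper": 44}, {"dx": 1, "dy": 0, "dz": 18, "roll": 0, "gripper": 44}, {"dx": 0, "dy": 0, "dz": 17, "roll": 0, "gripper": 44}, {"dx": 0, "dy": 0, "dz": 14, "roll": 0, "gripper": 44}, {"dx": 0, "dy": 0, "dz": 9, "roll": 0, "gripper": 44}, {"dx": 0, "dy": 0, "dz": 5, "roll": 0, "gripper": 44}, {"dx": 0, "dy": 0, "dz": 2, "roll": 0, "gripper": 44}, {"dx": 0, "dy": 0, "dz": 0, "roll": 0, "gripper": 44}])

```text
time_s: 46.4
tool_pos: [436.5, 142.2, 33.7]
orientation: [0.016, -0.595, 0.803, -0.004]
wrist_force: [0.3, 0.3, -0.5]
width: 44.2
```

Run:
```python
from pl import *
from fit1 import *
go("wrist",[("terminal_block",(434,138.2,np.radians(163)))],.3,"f3")
pl([434,138.5,3],-107)
```

```text
wrist terminal_block 0.69 [297. 263.] [434.1 138.3 162.3] iou 0.941
t 46.5 tcp [436.7 142.2  34.1] phi -106.9 tilt 1.95 w 44.1 F [ 0.1 -0.2 -0.6] q6 1.9
  toolz xy (deg) [1.79 0.78] q [0.063 0.676 2.016 0.029 0.418 1.903]
dist 31.5 per row 31.5 roll total 0.001
[ 5.   2.3 31. ] 0.001
```

View pics/f3.png

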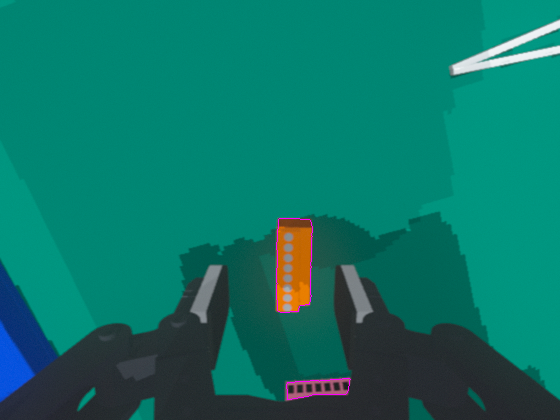

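Request:
jog_arm(increments=[{"dx": 1, "dy": 0.5, "dz": 1, "roll": 0, "gripper": 42}, {"dx": 2, "dy": 1, "dz": 3, "roll": 0, "gripper": 42}, {"dx": 1, "dy": 0.5, "dz": 5, "roll": 0, "gripper": 42}, {"dx": 0.5, "dy": 0, "dz": 6, "roll": 0, "gripper": 42}, {"dx": 0, "dy": 0, "dz": 5, "roll": 0, "gripper": 42}, {"dx": 0, "dy": 0, "dz": 4, "roll": 0, "gripper": 42}, {"dx": 0, "dy": 0, "dz": 2, "roll": 0, "gripper": 42}, {"dx": 0, "dy": 0, "dz": 1, "roll": 0, "gripper": 40}, {"dx": 0, "dy": 0, "dz": 0, "roll": 0, "gripper": 35}, {"dx": 0, "dy": 0, "dz": 0, "roll": 0, "gripper": 30}])

```text
time_s: 47.5
tool_pos: [435.2, 138.5, 5.7]
orientation: [0.018, -0.595, 0.804, -0.005]
wrist_force: [0.2, 0.2, 0.6]
width: 30.2
```

Run:
```python
from pl import *
pl([434,138.5,3],-107)
look("f4")
```

```text
t 47.5 tcp [435.2 138.5   5.7] phi -106.9 tilt 2.11 w 30.2 F [0.2 0.2 0.6] q6 1.89
  toolz xy (deg) [1.96 0.79] q [0.055 0.739 2.032 0.036 0.336 1.888]
dist 2.9 per row 2.9 roll total 0.001
[0.4 1.2 2.7] 0.001
t 47.55 tcp [435.2 138.5   5.8] phi -106.9 tilt 2.12 w 30.1 F [-0.4 -0.2  0.6] q6 1.89
```

View pics/f4.png

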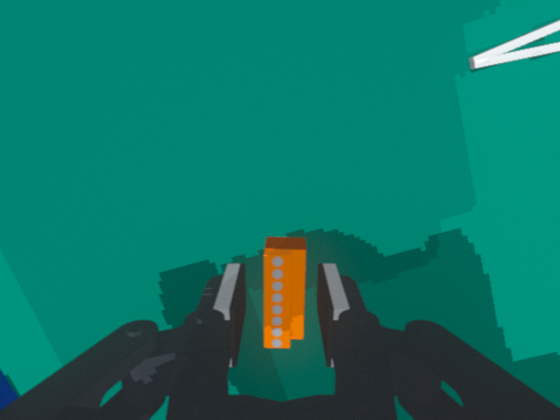

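Request:
jog_arm(increments=[{"dx": 0, "dy": 0.5, "dz": 1, "roll": 0, "gripper": 30}, {"dx": 0, "dy": 0.5, "dz": 1, "roll": 0, "gripper": 28}, {"dx": 0, "dy": 0, "dz": 0.5, "roll": 0, "gripper": 24}, {"dx": 0, "dy": 0, "dz": 0, "roll": 0, "gripper": 20}, {"dx": 0, "dy": 0, "dz": 0, "roll": 0, "gripper": 16}, {"dx": 0, "dy": 0, "dz": 0, "roll": 0, "gripper": 8}, {"dx": 0, "dy": 0, "dz": 0, "roll": 0, "gripper": 8}, {"dx": 0, "dy": 0, "dz": 0, "roll": 0, "gripper": 8}, {"dx": 0, "dy": 0, "dz": 0, "roll": 0, "gripper": 8}, {"dx": 0, "dy": 0, "dz": 0, "roll": 0, "gripper": 8}])

```text
time_s: 48.55
tool_pos: [434.5, 138.9, 3.7]
orientation: [0.018, -0.595, 0.803, -0.005]
wrist_force: [-1.0, 0.1, 1.3]
width: 15.5
```

Run:
```python
from pl import *
state()
look("f5")
```

```text
t 48.55 tcp [434.5 138.9   3.7] phi -106.9 tilt 2.18 w 15.5 F [-1.   0.1  1.3] q6 1.89
  toolz xy (deg) [2.04 0.79] q [0.056 0.744 2.034 0.037 0.328 1.888]
t 48.6 tcp [434.5 138.9   3.7] phi -106.9 tilt 2.19 w 15.1 F [-0.2 -0.8  0.8] q6 1.89
```

View pics/f5.png

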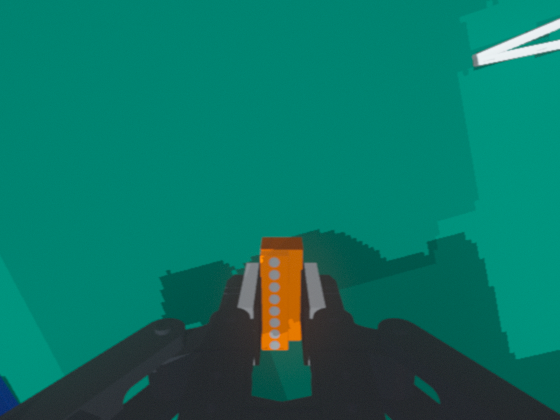

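Request:
jog_arm(increments=[{"dx": 0, "dy": 0, "dz": -3, "roll": 0, "gripper": 8}, {"dx": 0, "dy": 0, "dz": -10, "roll": 0, "gripper": 8}, {"dx": 0, "dy": 0, "dz": -20, "roll": 0, "gripper": 8}, {"dx": 0, "dy": 0, "dz": -25, "roll": 0, "gripper": 8}, {"dx": 0, "dy": 0, "dz": -24, "roll": 0, "gripper": 8}, {"dx": 2, "dy": -1, "dz": -18, "roll": -0.01, "gripper": 8}, {"dx": 8, "dy": -3, "dz": -8, "roll": -0.03, "gripper": 8}, {"dx": 16, "dy": -6, "dz": -2, "roll": -0.04, "gripper": 8}, {"dx": 26, "dy": -9, "dz": 0, "roll": -0.05, "gripper": 8}, {"dx": 32, "dy": -10, "dz": 0, "roll": -0.05, "gripper": 8}])

```text
time_s: 49.6
tool_pos: [439.6, 49.8, 122.7]
orientation: [0.019, -0.67, 0.742, -0.008]
wrist_force: [-0.3, -0.1, -0.6]
width: 14.9
```

Run:
```python
from pl import *
pl([470,-362,120],-82,12)
```

```text
t 49.6 tcp [439.6  49.8 122.7] phi -95.8 tilt 2.32 w 14.9 F [-0.3 -0.1 -0.6] q6 1.49
  toolz xy (deg) [2.18 0.79] q [-0.154  0.47   2.012  0.033  0.625  1.491]
dist 413.0 per row 34.4 roll total -0.241
[33.9 -6.  -0.2] -0.02
[34.  -5.3 -0.2] -0.02
[34.1 -4.6 -0.2] -0.02
[34.2 -3.9 -0.2] -0.02
[34.3 -3.3 -0.2] -0.02
[34.3 -2.6 -0.2] -0.02
[34.4 -1.9 -0.2] -0.02
[34.4 -1.2 -0.2] -0.02
[34.4 -0.5 -0.2] -0.02
[34.4  0.2 -0.2] -0.02
[34.4  0.9 -0.2] -0.02
[34.4  1.6 -0.2] -0.02
```

Request:
jog_arm(increments=[{"dx": 33, "dy": -6, "dz": 0, "roll": -0.02, "gripper": 8}, {"dx": 33, "dy": -6, "dz": 0, "roll": -0.02, "gripper": 8}, {"dx": 33, "dy": -5, "dz": 0, "roll": -0.02, "gripper": 8}, {"dx": 33, "dy": -4, "dz": 0, "roll": -0.02, "gripper": 8}, {"dx": 32, "dy": -3, "dz": 0, "roll": -0.02, "gripper": 8}, {"dx": 32, "dy": -3, "dz": 0, "roll": -0.02, "gripper": 8}, {"dx": 30, "dy": -2, "dz": 0, "roll": -0.01, "gripper": 8}, {"dx": 26, "dy": -2, "dz": 0, "roll": -0.01, "gripper": 8}, {"dx": 22, "dy": -2, "dz": 0, "roll": 0, "gripper": 8}, {"dx": 18, "dy": -1, "dz": 0, "roll": 0, "gripper": 8}])

```text
time_s: 50.6
tool_pos: [465.7, -256.3, 127.6]
orientation: [-0.019, 0.722, -0.691, 0.012]
wrist_force: [-0.4, 0.1, -0.3]
width: 14.9
```

Run:
```python
from pl import *
pl([470,-362,120],-82,6)
```

```text
t 50.6 tcp [ 465.7 -256.3  127.6] phi -87.5 tilt 2.58 w 14.9 F [-0.4  0.1 -0.3] q6 0.76
  toolz xy (deg) [2.51 0.61] q [-0.735  0.546  1.787  0.053  0.784  0.756]
dist 106.0 per row 17.7 roll total -0.096
[17.6  0.1  1.1] -0.016
[17.6  0.4  1.1] -0.016
[17.6  0.7  1.1] -0.016
[17.6  0.9  1.1] -0.016
[17.6  1.2  1.1] -0.016
[17.6  1.5  1.1] -0.016
```

Request:
jog_arm(increments=[{"dx": 20, "dy": 0, "dz": 1, "roll": -0.02, "gripper": 8}, {"dx": 18, "dy": 0, "dz": 1, "roll": -0.02, "gripper": 8}, {"dx": 17, "dy": 1, "dz": 1, "roll": -0.02, "gripper": 8}, {"dx": 14, "dy": 1, "dz": 1, "roll": -0.02, "gripper": 8}, {"dx": 11, "dy": 1, "dz": 1, "roll": -0.01, "gripper": 8}, {"dx": 7, "dy": 1, "dz": 1, "roll": 0, "gripper": 8}, {"dx": 4, "dy": 0, "dz": 0, "roll": 0, "gripper": 8}, {"dx": 2, "dy": 0, "dz": 0, "roll": 0, "gripper": 8}, {"dx": 0, "dy": 0, "dz": 0, "roll": 0, "gripper": 8}, {"dx": 0, "dy": 0, "dz": 0, "roll": 0, "gripper": 8}])

```text
time_s: 51.6
tool_pos: [468.7, -352.8, 123.0]
orientation: [-0.019, 0.753, -0.657, 0.012]
wrist_force: [-0.4, -0.8, -0.2]
width: 14.9
```

Run:
```python
from pl import *
from fit1 import *
go("wrist",[("tray_black",(490,-359,.136))],.3,"g1")
pl([470,-362,25],-82)
```

```text
wrist tray_black 0.6 [300. 160.] [ 491.5 -358.8    7.7] iou 0.879
t 51.7 tcp [ 468.7 -352.7  123. ] phi -82.2 tilt 2.55 w 14.7 F [-1.   0.3 -0. ] q6 0.54
  toolz xy (deg) [2.45 0.71] q [-0.856  0.611  1.646  0.053  0.867  0.544]
dist 98.5 per row 98.5 roll total -0.003
[10.   4.3 97.9] -0.003
```

View pics/g1.png

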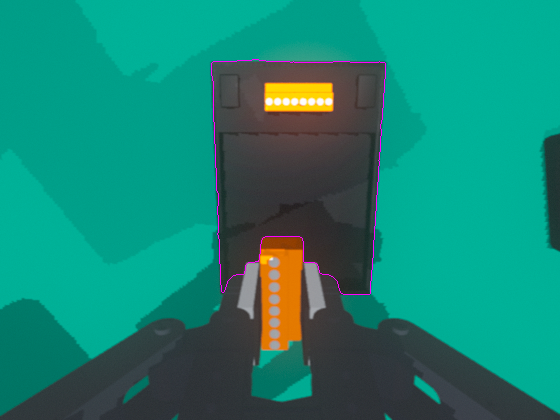

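Request:
jog_arm(increments=[{"dx": 1, "dy": 0, "dz": 3, "roll": 0, "gripper": 8}, {"dx": 2, "dy": 1, "dz": 8, "roll": 0, "gripper": 8}, {"dx": 3, "dy": 1, "dz": 13, "roll": 0, "gripper": 8}, {"dx": 2, "dy": 0, "dz": 16, "roll": 0, "gripper": 8}, {"dx": 1, "dy": 0, "dz": 15, "roll": 0, "gripper": 8}, {"dx": 0, "dy": 0, "dz": 12, "roll": 0, "gripper": 8}, {"dx": 0, "dy": 0, "dz": 8, "roll": 0, "gripper": 8}, {"dx": 0, "dy": 0, "dz": 4, "roll": 0, "gripper": 8}, {"dx": 0, "dy": 0, "dz": 2, "roll": 0, "gripper": 8}, {"dx": 0, "dy": 0, "dz": 0, "roll": 0, "gripper": 8}])

```text
time_s: 52.7
tool_pos: [470.8, -360.7, 33.6]
orientation: [-0.019, 0.754, -0.657, 0.011]
wrist_force: [0.9, -0.3, 0.3]
width: 15.5
```

Run:
```python
from pl import *
pl([471,-361.7,8],-82.3)
```

```text
t 52.7 tcp [ 470.8 -360.7   33.6] phi -82.2 tilt 2.48 w 15.5 F [ 0.9 -0.3  0.3] q6 0.52
  toolz xy (deg) [2.33 0.83] q [-0.863  0.76   1.667  0.063  0.701  0.524]
dist 25.6 per row 25.6 roll total 0.003
[ 1.3  1.1 25.6] 0.003
```

Request:
jog_arm(increments=[{"dx": 0.5, "dy": 0.5, "dz": 2, "roll": 0, "gripper": 8}, {"dx": 0.5, "dy": 0.5, "dz": 4, "roll": 0, "gripper": 8}, {"dx": 0, "dy": 0, "dz": 4, "roll": 0, "gripper": 8}, {"dx": 0, "dy": 0, "dz": 4, "roll": 0, "gripper": 8}, {"dx": 0, "dy": 0, "dz": 3, "roll": 0, "gripper": 8}, {"dx": 0, "dy": 0, "dz": 2, "roll": 0, "gripper": 8}, {"dx": 0, "dy": 0, "dz": 1, "roll": 0, "gripper": 8}, {"dx": 0, "dy": 0, "dz": 0.5, "roll": 0, "gripper": 8}, {"dx": 0, "dy": 0, "dz": 0, "roll": 0, "gripper": 8}, {"dx": 0, "dy": 0, "dz": 0, "roll": 0, "gripper": 8}])

```text
time_s: 53.7
tool_pos: [471.9, -362.6, 13.2]
orientation: [-0.019, 0.754, -0.657, 0.013]
wrist_force: [0.2, -0.2, 0.4]
width: 14.8
```

Run:
```python
from pl import *
pl([471,-361.7,8],-82.3)
```

```text
t 53.7 tcp [ 471.9 -362.6   13.2] phi -82.1 tilt 2.57 w 14.8 F [ 0.2 -0.2  0.4] q6 0.52
  toolz xy (deg) [2.48 0.66] q [-0.863  0.795  1.669  0.066  0.66   0.519]
dist 5.3 per row 5.3 roll total 0.003
[-1.   0.9  5.1] 0.003
```

Request:
jog_arm(increments=[{"dx": -0.5, "dy": 0, "dz": 1, "roll": 0, "gripper": 8}, {"dx": -0.5, "dy": 0.5, "dz": 1, "roll": 0, "gripper": 8}, {"dx": 0, "dy": 0, "dz": 0.8, "roll": 0, "gripper": 8}, {"dx": 0, "dy": 0, "dz": 0.7, "roll": 0, "gripper": 8}, {"dx": 0, "dy": 0, "dz": 0.6, "roll": 0, "gripper": 8}, {"dx": 0, "dy": 0, "dz": 0.5, "roll": 0, "gripper": 8}, {"dx": 0, "dy": 0, "dz": 0.4, "roll": 0, "gripper": 8}, {"dx": 0, "dy": 0, "dz": 0.3, "roll": 0, "gripper": 8}, {"dx": 0, "dy": 0, "dz": 0, "roll": 0, "gripper": 8}, {"dx": 0, "dy": 0, "dz": 0, "roll": 0, "gripper": 8}])

```text
time_s: 54.7
tool_pos: [471.6, -361.7, 7.9]
orientation: [-0.019, 0.754, -0.657, 0.013]
wrist_force: [-0.1, 1.4, -1.0]
width: 15.0
```

Request:
jog_arm(increments=[{"dx": 0, "dy": 0, "dz": 0.3, "roll": 0, "gripper": 8}, {"dx": 0, "dy": 0, "dz": 0.3, "roll": 0, "gripper": 8}, {"dx": 0, "dy": 0, "dz": 0.2, "roll": 0, "gripper": 8}, {"dx": 0, "dy": 0, "dz": 0, "roll": 0, "gripper": 8}, {"dx": 0, "dy": 0, "dz": 0, "roll": 0, "gripper": 8}, {"dx": 0, "dy": 0, "dz": 0, "roll": 0, "gripper": 8}, {"dx": 0, "dy": 0, "dz": 0, "roll": 0, "gripper": 8}, {"dx": 0, "dy": 0, "dz": 0, "roll": 0, "gripper": 8}, {"dx": 0, "dy": 0, "dz": 0, "roll": 0, "gripper": 8}, {"dx": 0, "dy": 0, "dz": 0, "roll": 0, "gripper": 8}])

```text
time_s: 55.7
tool_pos: [471.6, -361.7, 7.8]
orientation: [-0.018, 0.754, -0.657, 0.013]
wrist_force: [-0.5, 0.7, 2.6]
width: 15.1
```

Request:
jog_arm(increments=[{"dx": 0, "dy": 0, "dz": 0, "roll": 0, "gripper": 18}, {"dx": 0, "dy": 0, "dz": 0, "roll": 0, "gripper": 24}, {"dx": 0, "dy": 0, "dz": 0, "roll": 0, "gripper": 32}, {"dx": 0, "dy": 0, "dz": 0, "roll": 0, "gripper": 32}, {"dx": 0, "dy": 0, "dz": -4, "roll": 0, "gripper": 32}, {"dx": 0, "dy": 0, "dz": -12, "roll": 0, "gripper": 32}, {"dx": 0, "dy": 0, "dz": -20, "roll": 0, "gripper": 32}, {"dx": 0, "dy": 0, "dz": -25, "roll": 0, "gripper": 32}, {"dx": 0, "dy": 0, "dz": -20, "roll": 0, "gripper": 32}, {"dx": 0, "dy": 0, "dz": -10, "roll": 0, "gripper": 32}])

```text
time_s: 56.7
tool_pos: [466.9, -362.1, 102.6]
orientation: [-0.019, 0.754, -0.657, 0.012]
wrist_force: [0.1, -1.5, -0.4]
width: 32.1
```

Request:
jog_arm(increments=[{"dx": -6, "dy": 2, "dz": -8, "roll": 0, "gripper": 32}, {"dx": -12, "dy": 4, "dz": -6, "roll": 0, "gripper": 32}, {"dx": -16, "dy": 5, "dz": -4, "roll": 0, "gripper": 32}, {"dx": -18, "dy": 5, "dz": 0, "roll": 0, "gripper": 32}, {"dx": -16, "dy": 5, "dz": 0, "roll": 0, "gripper": 32}, {"dx": -12, "dy": 4, "dz": 0, "roll": 0, "gripper": 32}, {"dx": -8, "dy": 2, "dz": 0, "roll": 0, "gripper": 32}, {"dx": -4, "dy": 0, "dz": 0, "roll": 0, "gripper": 32}, {"dx": -1, "dy": 0, "dz": 0, "roll": 0, "gripper": 32}, {"dx": 0, "dy": 0, "dz": 0, "roll": 0, "gripper": 32}])

```text
time_s: 57.7
tool_pos: [420.1, -263.0, 121.4]
orientation: [-0.019, 0.754, -0.657, 0.008]
wrist_force: [0.2, 0.4, 0.2]
width: 31.9
```

Run:
```python
from pl import *
from fit1 import *
state()
look("z1","wrist")
c=P("scene");a=bot.read_camera("scene")[:,:,::-1];b=bot.read_camera("top")[:,:,::-1]
Z=lambda i,r,f:cv2.resize(i[r[0]:r[1],r[2]:r[3]],None,fx=f,fy=f,interpolation=2)
cv2.imwrite("pics/z2.png",Z(a,(130,320,60,460),2))
cv2.imwrite("pics/z3.png",Z(b,(100,290,80,480),2))
go("scene",[("cap_large",(634,-36)),("cap_small",(631,17)),("terminal_block",(471,-362,.136))],.4,None,4)
go("top",[("cap_large",(634,-36)),("cap_small",(631,17)),("choke_large",(427,338)),("choke_small",(483,341))],.3,None,4)
```

```text
t 57.7 tcp [ 420.1 -263.   121.4] phi -82.1 tilt 2.38 w 31.9 F [0.2 0.4 0.2] q6 0.58
t 57.75 tcp [ 420.2 -263.2  121.4] phi -82.1 tilt 2.39 w 31.9 F [-0.6 -0.3  0.3] q6 0.58
scene cap_large 0.75 [266. 254.] [631.6 -36.8] iou 0.889
scene cap_small 0.7 [290. 253.] [631.6  15. ] iou 0.855
scene terminal_block 0.75 [110. 214.] [ 470.1 -361.6    7.9] iou 0.883
top cap_large 0.78 [296. 167.] [632.5 -34.5] iou 0.823
top cap_small 0.45 [271. 168.] [633.   16.3] iou 0.933
top choke_large 0.5 [118. 267.] [425.9 339.9] iou 0.83
top choke_small 0.75 [116. 239.] [483.7 343.4] iou 0.705
```

View pics/z1.png

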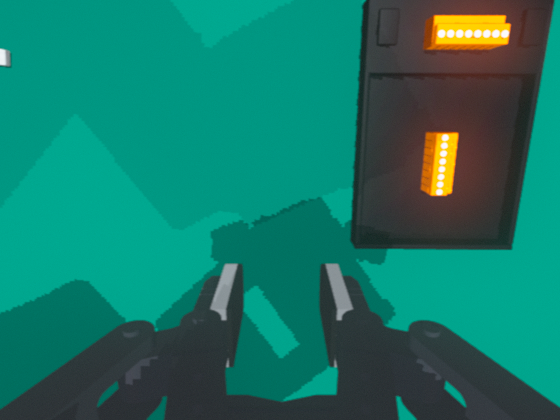

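View pics/z2.png

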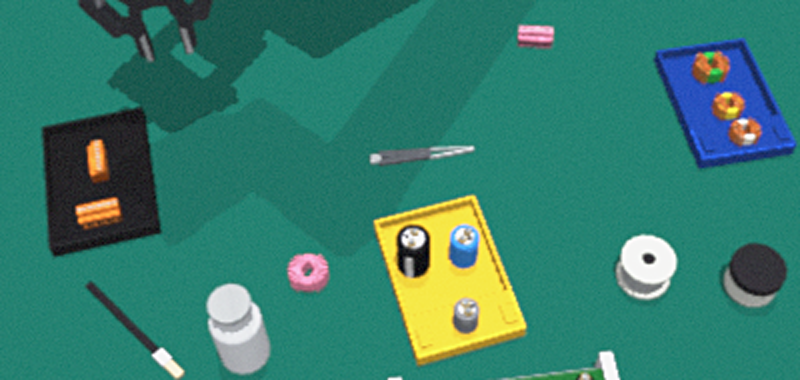

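View pics/z3.png

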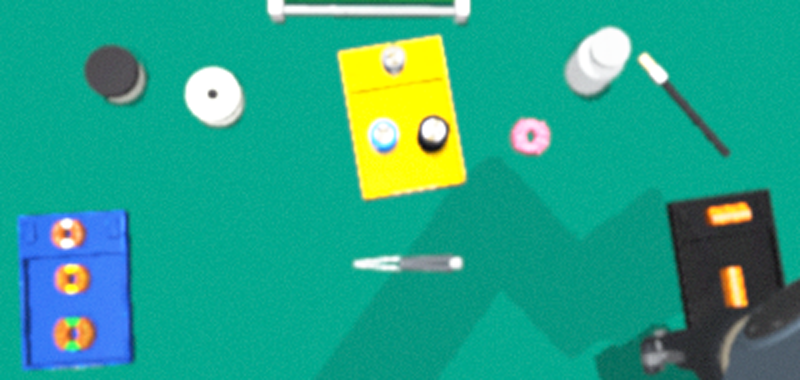

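All five parts are standing or lying flat in the right bays, the bottle is upright, and the arm is clear.

```bash
python3 -c "
from workcell import bot
print(bot.sign_off())"
```

```text
the job is handed in; nothing more can be done
None
```

I sorted all five parts and handed the job in at about 58 s of the 131 s. Both capacitors went into the yellow tray, both chokes into the blue tray and the orange terminal block into the black tray.

- **Setting down:** I lowered each part until it touched the tray floor, then released it. Four landed lightly, at no more than about 3 N. The large capacitor pressed at about 15 N because that descent ran further than I asked. It landed about 8 mm from its planned spot, still well inside the bay.
- **Last checks:** The scene, top and wrist pictures show every part right side up in its open bay, clear of the ledge and of the other parts. The fitted positions from the cameras agree with where I released them, to within about 3 mm. The bottle is standing, the pink look-alikes were not touched, and the gripper is empty and clear.
- **Tool tilt:** The tool drifted to about 2.5° off vertical as the job went on. The parts show no sign of it and look level in the pictures.

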